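Hang the tube carrier and hold the drip plate out beneath it

ROBOT

A 6-joint arm with a two-finger parallel gripper is mounted at the origin on the work surface. World frame = base frame: x ahead of the robot, y to its left, z up, the work surface at z = 0. Lengths are in mm, angles in rad, forces in N, time in s.
With the tool pointing down it reaches from about 400 to 925 mm from the base axis. Payload 12.5 kg.
Tool frame: the origin (TCP) lies at the very end of the fingers, on their centre line; the grasp point (between the pads) lies 19 mm behind it; z points along the fingers, y is the direction in which the jaws open and shut (so a half turn about z gives the same grasp; the last joint's range is limited). The gripper opens to 95 mm and grips with 3 to 60 N. Pads are 20 mm wide; open, the fingers measure 119 mm over their backs; the gripper's body (75 mm by 180 mm) begins 59 mm behind the grasp point.
Start: joints at [1.076, 0.491, 1.559, -0, 1.092, -0.106], TCP at [236.909, 578.378, 214.661] pointing down, gripper open.
Joint ranges: [-3.1, 3.1], [-0.84, 2.19], [0.05, 2.79], [-1.13, 4.28], [0.06, 2.93], [-2.69, 2.69]. Speed limits (rad/s): [2.22, 2.22, 2.79, 3.14, 3.14, 3.14].

INTERFACE

Orientations are given as [roll, pitch, yaw] about the fixed x, y, z axes, in that order (R = Rz(yaw) Ry(pitch) Rx(roll)).
In Python, from cell import env, read_camera, get_calibration gives the robot as it stands.
- The arm moves only by the tool arm_command, never from a script. Its argument "targets" is a list of rows, each a list of 3 entries, a list of its own where there are three numbers: the turn, a rotation vector about the tool's x, y, z in rad, then the shift along the tool's x, y, z in m, then the closure in counts, from 0 (fully open) to 255 (shut). In form: [[[rx, ry, rz], [tx, ty, tz], fingers], ...]. A call has 1 to 8 rows; each row is the pose to reach, as a shift and turn from the pose commanded when the call began, along the tool's axes at that moment; what a row does not reach only later rows make up. A row lasts 1/10 s, in which the tool goes at most 50 mm and 8.59 degrees, less where a joint would pass 70% of its speed; a pose out of reach is approached as far as the arm can. A call with a gripper value outside its range is refused whole. The fingers move at their own pace and stop on an object; the grip force is fixed at half the most. Time passes only in rows, so rows that repeat a pose let the fingers close. It gives the time, the measured TCP pose, the force and the opening at its end, in the units of the state.
- env.state(): the state, without advancing time (a new reading comes with each control period).
- read_camera(name): name is "scene" or "top" or "wrist"; returns (picture, depth): 400x640x3 uint8, blue, green, red; 400x640 float32, mm along the optical axis (not along the pixel's ray), 0 where there is no reading.
- get_calibration(name): a dict with "vfov" (degrees; the focal length in pixels is half the picture's height over the tangent of half this angle, whatever the lens; pixels are square), "cx", "cy" (the principal point, pixels), "world_from_camera" (4x4, takes a point from camera to world coordinates). Camera axes: x right, y down, z forward; pixel columns grow to the right and rows downward; lengths in mm; the calibration is good to about 2 mm. A picture is of the moment at which its call begins: read the wrist's pose just before it. get_calibration takes no time and is no camera call; for the wrist camera it gives the pose at the moment of the call.
- env.job_done(): hands the job in, once; it reports no verdict.
The state is a dict: "t": time; "joints": joint angles; "qvel": joint speeds; "tau": joint torques, N m; "eef_pos": TCP position; "tcp_rot": TCP orientation; "ft_force": force on the tool from outside, world axes, zero at the start; "moment": the same for the moment, N m; "opening": opening from 0.0 (shut) to 1.0 (fully open).
Only numpy, scipy, OpenCV 4.12 (cv2) and the standard library are available. Lean on these libraries where they do the work, as an engineer would, in place of code of your own. Each camera call takes 0.05 s, during which the arm holds its last target.

TASK

Hook the tube carrier onto the free left half of the rail (left and right as the robot sees them), slide it to the right along the rail, without lifting it off, until its middle stands at the pointer, and let go of it. Then slide the metal drip plate straight out over the left edge of the grey deck, flat on the deck, until its leading edge is level with the gauge post, and finish while still holding it there: the plate overhangs so far that it tips if you let go. Leave the beaker, the jar and the bottle where they are.

Things in the scene. Friction and masses are not known exactly. Their poses are not given: they have to be found in the camera images.
- carrier: Loose tube carrier, 220 g, 178 mm tall, origin under its centre, upright on the bench, turned up to 20 deg. White tray 50 x 50 mm (x -21 to 29) with vials, 51 mm tall; steel stem on its -x (robot's) side up to a hook 40 mm wide: an 8 mm thick bridge with a lip hanging from it on the +x side; square black grip on top. z up, x from stem to lip, y along the hook's slot.
- carrier_grip (a point): Centre of the square black grip on top of the carrier: 24 x 24 mm, 45 mm tall, standing on the bridge; this point is 155 mm above the carrier's underside. Axes as the carrier.
- carrier_hook (a point): Seat of the hook, where the rail's axis lies once hung: 36 mm below carrier_grip, 119 mm above the underside. Slot 20 mm wide in x, open below and at both y ends. Bridge 6 mm above this point; lip's lower end 19 mm below it, vials' tops 68 mm below: the rail enters from the lip's side. Lift the hook some 32 mm above the rail, pass the lip over it, lower.
- rail_mid (a point): Middle of the fixed steel rail, on its axis, 210 mm above the bench. Rail 12 mm thick along y (+y left), clear from -140 to +140 mm; at both ends 14 mm wide arms hold it from a dark beam behind (+x). Hook the carrier on with its middle 10 to 115 mm left of here. Free space under the rail and on the robot's side.
- gantry: Rail, arms, dark beam (its top 200 mm high) and two posts 115 mm behind the rail; fixed. Origin on the bench straight below rail_mid, same axes.
- pointer_tip (a point): Tip of the fixed flat aluminium pointer lying on the beam, 60 mm behind (+x of) the rail, 203 mm above the bench. It points along -x at the place on the rail where the carrier's middle must finish, 65 to 100 mm right of rail_mid. Axes as rail_mid.
- plate: Loose drip plate of bare aluminium, 90 (x) x 300 (y) x 6 mm, 500 g with its bar, lying on the deck. Origin at the centre of its underside; y points outward (left). Its centre of mass is about 165 mm from the leading (left) edge: with more than that overhanging it tips unless held.
- plate_bar (a point): Centre of the upright black cross bar fixed on the plate: 70 mm along x, 15 mm thick along y, 45 mm tall; 25 mm from the plate's right end (tail), 22.5 mm above its top face. Axes as the plate.
- plate_tip (a point): Middle of the plate's leading (left) edge, half-way up its thickness; 275 mm from plate_bar along the plate's +y. Axes as the plate.
- deck_edge (a point): Middle of the upper left edge of the grey deck, on its top face, 55 mm above the bench. y points outward (left), square to the edge and parallel to the rail. The plate overhangs 40 to 80 mm at the start, 190 to 215 mm when done; it passes under the rail and the hung carrier with 30 mm to spare.
- deck: Fixed grey deck, 140 mm (x) by 300 mm (y), 55 mm tall; origin at the centre of its underside; axes as deck_edge.
- gauge_top (a point): Top of the fixed steel gauge post, 10 mm thick, 75 mm tall, about 85 mm behind (+x of) the plate's centre line. The plate's leading edge must come level with it along this frame's y (parallel to the deck's y).
- gauge: The fixed gauge post; origin at the centre of its dark foot, which is 32 mm across, 75 mm below gauge_top.
- beaker: Bystander: clear beaker with a handle, 100 mm wide, 130 mm tall, beyond the deck; origin under its centre.
- jar: Bystander: white jar, 56 mm wide, 70 mm tall, on the robot's side of the deck; origin under its centre.
- flask: Bystander: amber bottle, 48 mm wide, 100 mm tall, far left; origin under its centre.

How it is judged:
By the outcome, as a careful person would: the job done as asked, in the order asked, and still so for the second after the job is handed in, while the arm keeps its last pose, push and grip.
It also fails if it takes over 64 s, if anything falls off the work surface, if the arm or the gripper's body presses on something with over 40 N, if the wrist force passes 120 N, or if a joint passes its speed limit or range.

## Working session

There is one attempt and no reset: what is moved stays moved. The work goes in short steps, Python scripts to look and compute and a tool call to move; the robot and the scene stay as the last step left them, time stands still between calls to the robot, and variables do not carry over. Pictures are saved under pics/ and viewed, and the job is handed in when it is done.

Besides the shell and the picture viewer there is one more tool, called as name(argument=value, ...), one argument or row to a line, values as JSON. arm_command: Moves the arm, as the interface text tells. Its arguments: {"type":"object","properties":{"targets":{"type":"array"}},"required":["targets"]}

```bash
ls; mkdir -p pics
cat > h.py <<'E'
import numpy as np, cv2
from cell import env, read_camera, get_calibration
def snap(name,fn):
    c=get_calibration(name); im,d=read_camera(name)
    cv2.imwrite('pics/'+fn+'.png',im); np.savez('pics/'+fn+'.npz',im=im,d=d,T=np.array(c['world_from_camera']),k=np.array([c['vfov'],c['cx'],c['cy']]))
    return im,d,c
class V:
    def __init__(s,fn):
        z=np.load('pics/'+fn+'.npz'); s.im=z['im'];s.d=z['d'];s.T=z['T'];v,s.cx,s.cy=z['k'];s.f=200/np.tan(np.radians(v)/2)
    def ray(s,u,v):
        return s.T[:3,3], s.T[:3,:3]@np.array([(u-s.cx)/s.f,(v-s.cy)/s.f,1])
    def atz(s,u,v,z):
        o,r=s.ray(u,v); return o+r*(z-o[2])/r[2]
    def dep(s,u,v):
        o,r=s.ray(u,v); return o+r*s.d[int(v),int(u)]
    def proj(s,p):
        q=s.T[:3,:3].T@(np.array(p)-s.T[:3,3]); return s.f*q[0]/q[2]+s.cx, s.f*q[1]/q[2]+s.cy
    def cloud(s):
        v,u=np.mgrid[0:400,0:640]; P=np.stack([(u-s.cx)/s.f,(v-s.cy)/s.f,np.ones_like(u,float)],-1)*s.d[...,None]
        P=P@s.T[:3,:3].T+s.T[:3,3]; P[s.d==0]=np.nan; return P
def tri(obs):
    A=np.zeros((3,3));b=np.zeros(3)
    for V_,u,v in obs:
        o,r=V_.ray(u,v); r=r/np.linalg.norm(r); M=np.eye(3)-np.outer(r,r); A+=M;b+=M@o
    return np.linalg.solve(A,b)
E
python3 - <<'E'
from h import *
np.set_printoptions(precision=3,suppress=True)
print(env.state())
for n in("scene","top","wrist"):
    im,d,c=snap(n,n+"0"); print(n,c, (d==0).mean())
E
```

```text
pics
{'t': 0.0, 'joints': array([ 1.076,  0.492,  1.559, -0.   ,  1.092, -0.106]), 'qvel': array([-0.001,  0.   ,  0.001, -0.   ,  0.001, -0.001]), 'tau': array([  0.   , -61.266, -25.817,   0.069,   0.048,  -0.   ]), 'eef_pos': array([236.776, 578.13 , 214.055]), 'tcp_rot': array([-3.14 , -0.   ,  2.753]), 'ft_force': array([ 0.379, -0.507,  0.429]), 'moment': array([-0.006,  0.006, -0.025]), 'opening': 1.0008237191234075}
scene {'vfov': 48.72342442144059, 'cx': 322.2006271691651, 'cy': 194.09518616537468, 'world_from_camera': array([[   0.429,    0.725,   -0.538, 1123.382],
       [   0.903,   -0.346,    0.254, -214.287],
       [  -0.002,   -0.595,   -0.804,  943.837],
       [   0.   ,    0.   ,    0.   ,    1.   ]])} 0.003875
top {'vfov': 47.17466728096228, 'cx': 319.8342873187256, 'cy': 205.91637933313723, 'world_from_camera': array([[   0.023,   -0.996,    0.091,  478.666],
       [  -0.999,   -0.025,   -0.021,   65.989],
       [   0.023,   -0.09 ,   -0.996, 1411.703],
       [   0.   ,    0.   ,    0.   ,    1.   ]])} 0.004078125
wrist {'vfov': 60.58279387767915, 'cx': 321.549000542634, 'cy': 192.35629454785956, 'world_from_camera': array([[  0.379,   0.889,   0.256, 164.609],
       [  0.925,  -0.364,  -0.106, 607.523],
       [ -0.001,   0.277,  -0.961, 383.314],
       [  0.   ,   0.   ,   0.   ,   1.   ]])} 0.00420703125
```

View pics/scene0.png

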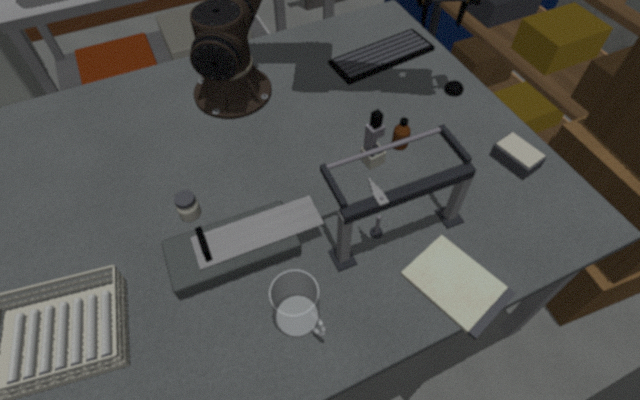

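View pics/top0.png

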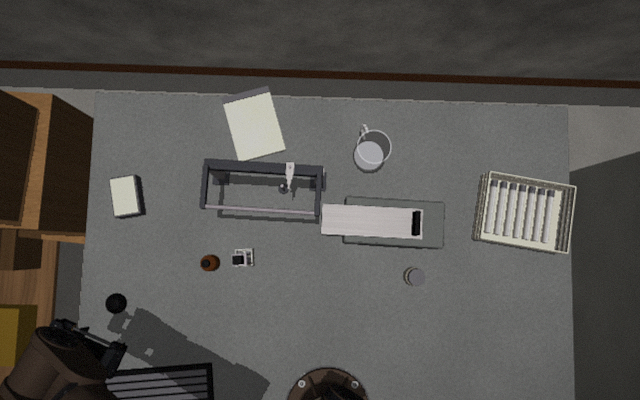

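View pics/wrist0.png

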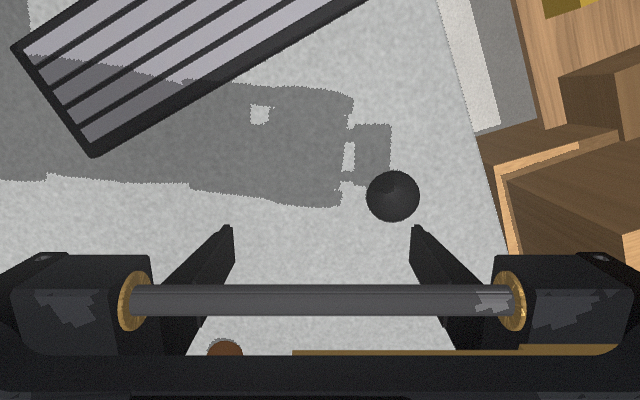

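The top view shows the carrier at about (240,257), the rail from (203,207) to (320,214), the pointer at about (290,180), and the plate from u 322 to 422 with its bar at (417,223). I'll zoom in and print depth-based coordinates.

Run:
```python
from h import *
t=V('top0'); s=V('scene0')
cv2.imwrite('pics/tz.png',cv2.resize(t.im[145:290,190:350],None,fx=5,fy=4.1,interpolation=2)[:, :800] if 0 else cv2.resize(t.im[150:270,190:350],None,fx=5,fy=5,interpolation=2))
cv2.imwrite('pics/tz2.png',cv2.resize(t.im[190:290,310:450],None,fx=5,fy=5,interpolation=2))
cv2.imwrite('pics/sz.png',cv2.resize(s.im[100:250,310:490],None,fx=4,fy=4,interpolation=2))
```

```text
(no output)
```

View pics/tz.png

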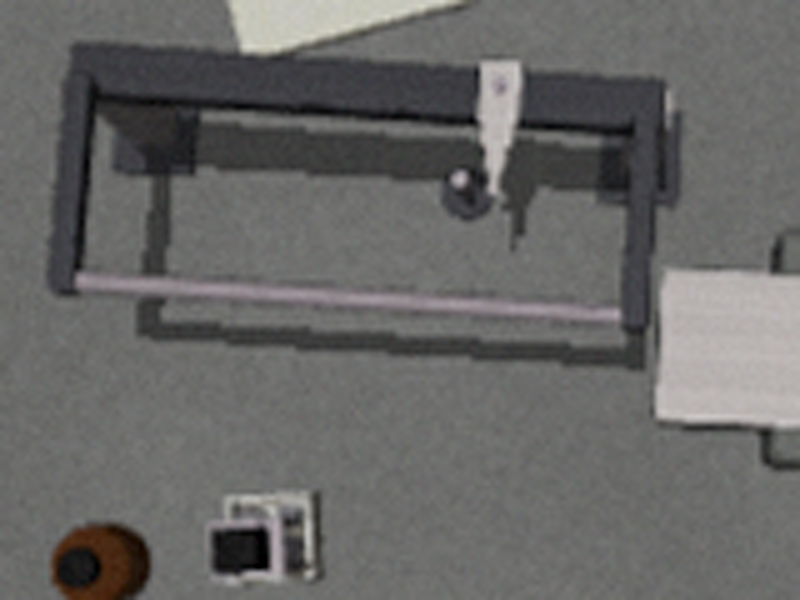

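View pics/tz2.png

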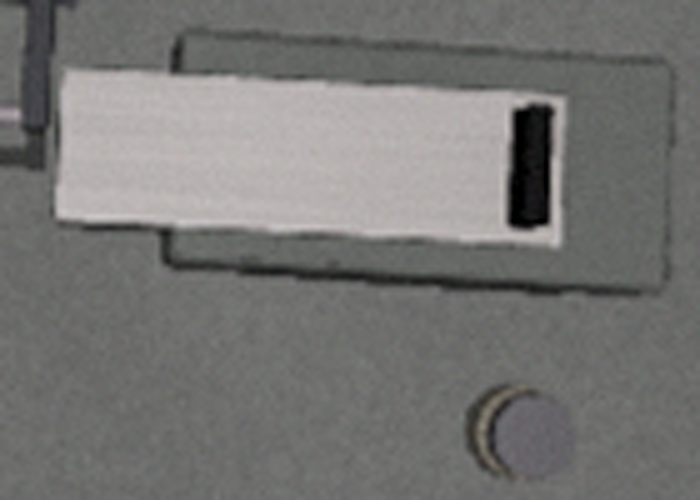

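View pics/sz.png

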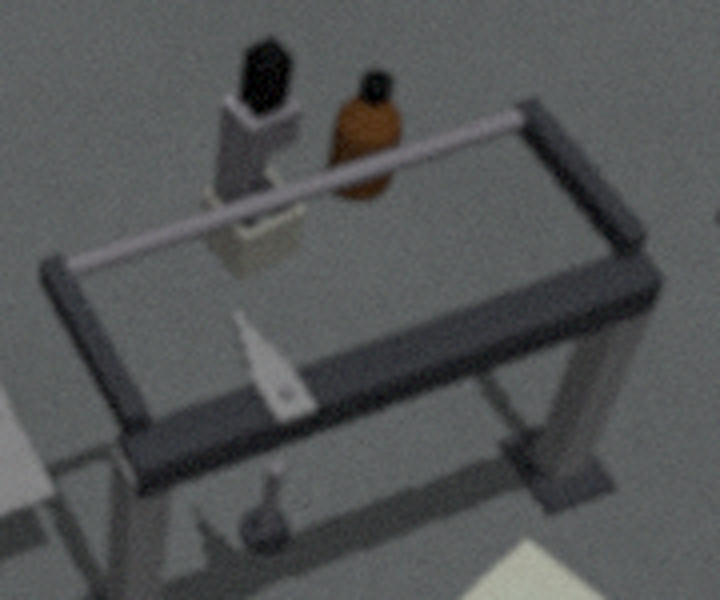

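The zooms show the rail from (205.6,206.4) to (313.6,213.2), the pointer tip at (288.6,189), the grip top at (238,260), and the plate tip edge at about u 321–322.

Run:
```python
from h import *
np.set_printoptions(precision=1,suppress=True)
t=V('top0'); s=V('scene0')
a=t.atz(205.6,206.4,210);b=t.atz(313.6,213.2,210);print('rail',a,b,(a+b)/2,np.degrees(np.arctan2(-(b-a)[0],-(b-a)[1])) )
sa=s.atz(310+68/4,100+266/4,210);sb=s.atz(310+522/4,100+118/4,210);print('rail scene',sb,sa,(sa+sb)/2)
print('tri',tri([(t,205.6,206.4),(s,440.5,129.5)]),tri([(t,313.6,213.2),(s,327,166.5)]))
print('ptr',t.atz(288.6,189,203),s.atz(310+238/4,100+313/4,203), tri([(t,288.6,189),(s,369.5,178.3)]))
P=t.cloud();Q=s.cloud()
# grip dark, by heights
for C,n in((P,'top'),(Q,'scene')):
    m=(C[...,2]>150)&(C[...,0]<620)&(C[...,0]>300)&(C[...,1]>100)&(C[...,1]<450)
    pts=C[m]; print(n,m.sum(), pts.min(0) if m.any() else'',pts.max(0) if m.any() else'',pts.mean(0))
for q in [(62,70),(565,96),(560,245),(56,220)]:
    print('plate corner',t.atz(310+q[0]/5,190+q[1]/5,61))
for q in [(178,35),(672,62),(662,292),(165,265)]:
    print('deck corner',t.atz(310+q[0]/5,190+q[1]/5,55))
for q in [(516,105),(552,105),(546,227),(508,225)]:
    print('bar',t.atz(310+q[0]/5,190+q[1]/5,106))
print('gauge',t.atz(190+460/5,150+178/5,75), s.atz(310+278/4,100+468/4,75))
print('jar',t.atz(310+535/5,190+435/5,70),'flask',t.atz(190+78/5,150+567/5,100))
```

```text
rail [579.4 339.9 210. ] [568.5  56.6 210. ] [574.  198.3 210. ] 2.1957793516118267
rail scene [582.  344.6 210. ] [569.4  58.7 210. ] [575.7 201.6 210. ]
tri [580.8 342.2 209.7] [569.   57.7 210.1]
ptr [631.8 124.5 203. ] [632.9 129.2 203. ] [632.8 126.5 204. ]
top 635 [430.  100.2 150.6] [619.3 356.5 222.9] [560.8 248.9 208.5]
scene 843 [429.8 100.2 150.4] [619.7 356.5 220.8] [557.1 248.2 204.8]
plate corner [607.6  30.1  61. ]
plate corner [ 599.6 -269.6   61. ]
plate corner [ 511.1 -266.9   61. ]
plate corner [518.8  31.6  61. ]
deck corner [630.9 -38.8  55. ]
deck corner [ 622.2 -335.5   55. ]
deck corner [ 484.8 -329.3   55. ]
deck corner [494.  -33.6  55. ]
bar [ 589.7 -230.1  106. ]
bar [ 590.2 -250.9  106. ]
bar [ 520.1 -247.7  106. ]
bar [ 520.7 -225.8  106. ]
gauge [657.6 150.3  75. ] [660.5 153.   75. ]
jar [ 400.  -250.3   70. ] flask [426.9 357.6 100. ]
```

Run:
```python
from h import *
np.set_printoptions(precision=1,suppress=True)
t=V('top0'); s=V('scene0')
P=t.cloud();Q=s.cloud()
for C,n in((P,'top'),(Q,'scene')):
  for lo,hi in((165,190),(130,140),(40,60)):
    m=(C[...,2]>lo)&(C[...,2]<hi)&(C[...,0]<530)&(C[...,0]>390)&(C[...,1]>210)&(C[...,1]<320)
    pts=C[m].astype(np.float32); 
    if len(pts)>2: print(n,lo,len(pts),pts.min(0),pts.max(0),pts.mean(0),cv2.minAreaRect(pts[:,:2].copy()))
cv2.imwrite('pics/tz3.png',cv2.resize(t.im[235:280,220:260],None,fx=12,fy=12,interpolation=2))
cv2.imwrite('pics/sz3.png',cv2.resize(s.im[105:175,350:400],None,fx=8,fy=8,interpolation=2))
```

```text
top 165 90 [430.  246.9 166.1] [454.3 271.5 184.3] [443.2 259.1 176.7] ((442.22894287109375, 259.39581298828125), (23.832958221435547, 24.39140510559082), 2.1676828861236572)
top 130 63 [425.5 239.2 130. ] [459.2 279.  138.2] [443.7 252.7 132.9] ((442.76104736328125, 259.8527526855469), (31.344846725463867, 39.622528076171875), 6.473135471343994)
top 40 99 [422.  233.2  40.4] [472.9 285.8  55.6] [450.4 254.9  47. ] ((446.563720703125, 260.29766845703125), (49.97184371948242, 49.82142639160156), 5.634312152862549)
scene 165 105 [429.8 245.7 165.3] [458.1 271.3 181.4] [445.1 257.4 174.9] ((443.94879150390625, 258.54534912109375), (27.91288185119629, 25.589679718017578), 1.244547963142395)
scene 130 84 [426.4 237.8 130.2] [460.3 280.2 139.8] [448.4 253.1 133.6] ((442.6821594238281, 258.9796447753906), (33.9335823059082, 42.1934928894043), 2.0956339836120605)
scene 40 159 [423.4 231.1  40.1] [474.2 285.5  60. ] [445.9 256.7  48.1] ((447.1277770996094, 258.97137451171875), (51.1568603515625, 52.22319030761719), 5.0694355964660645)
```

View pics/tz3.png

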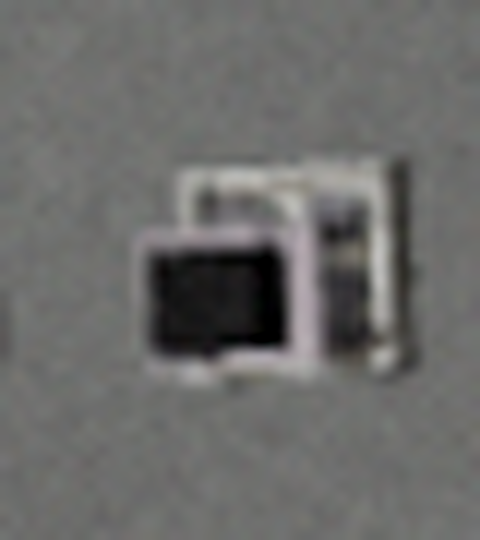

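View pics/sz3.png

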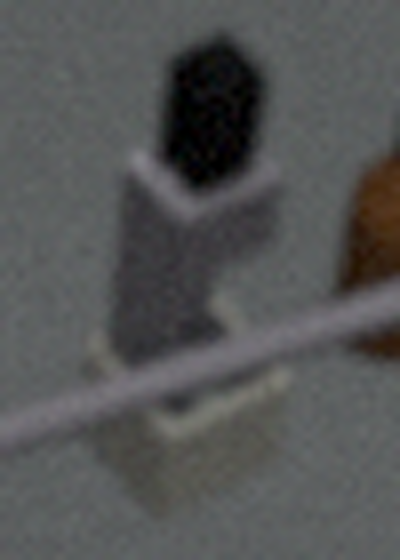

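The carrier grip is at about (443,259) with a yaw of roughly +5° (tray and bridge rectangles agree). I'll go to a viewing pose for the wrist camera.

```bash
cat >> h.py <<'E'
from scipy.spatial.transform import Rotation as Ro
def delta(p,yawdeg,cur=None):
    s=env.state(); p0=s['eef_pos']; R0=Ro.from_euler('xyz',s['tcp_rot'])
    R1=Ro.from_euler('xyz',[np.pi,0,np.radians(yawdeg)])
    print('t',round(s['t'],2),'turn',np.round((R0.inv()*R1).as_rotvec(),4),'shift m',np.round(R0.inv().apply(np.array(p)-p0)/1000,4),'F',np.round(s['ft_force'],1),'pos',np.round(p0,1),'yaw',np.round(np.degrees(s['tcp_rot']),2))
E
python3 -c "
from h import *
delta([375,259,265],185)"
```

```text
t 0.15 turn [-8.00e-04 -3.00e-04 -4.76e-01] shift m [-0.2489 -0.2431 -0.0506] F [0.  0.4 0.2] pos [236.8 578.2 214.2] yaw [-179.95   -0.    157.73]
```

arm_command(
  targets=[
    [[0,0,-0.06],[-0.031,-0.03,-0.02],0],
    [[0,0,-0.12],[-0.062,-0.061,-0.05],0],
    [[0,0,-0.18],[-0.093,-0.091,-0.05],0],
    [[0,0,-0.24],[-0.124,-0.121,-0.05],0],
    [[0,0,-0.3],[-0.155,-0.152,-0.05],0],
    [[0,0,-0.36],[-0.19,-0.185,-0.05],0],
    [[0,0,-0.42],[-0.22,-0.214,-0.05],0],
    [[0,0,-0.476],[-0.249,-0.243,-0.05],0],
  ],
)

```text
t: 0.95
eef_pos: [375.6, 257.4, 264.7]
tcp_rot: [3.142, 0.0, -3.052]
ft_force: [0.7, -0.8, 0.4]
opening: 1.0
```

```bash
python3 -c "
from h import *
delta([375,259,265],185)
snap('wrist','w1')
delta([375,259,265],185)"
```

```text
t 0.95 turn [0.0001 0.0001 0.0023] shift m [ 0.0004  0.0016 -0.0003] F [ 0.7 -0.8  0.4] pos [375.6 257.4 264.7] yaw [ 1.8000e+02  1.0000e-02 -1.7487e+02]
t 1.0 turn [-0.0015  0.0004  0.0049] shift m [ 0.0016  0.0054 -0.0004] F [ 2.6 -0.4  1.3] pos [377.1 253.7 264.6] yaw [-1.7991e+02  2.0000e-02 -1.7472e+02]
```

View pics/w1.png

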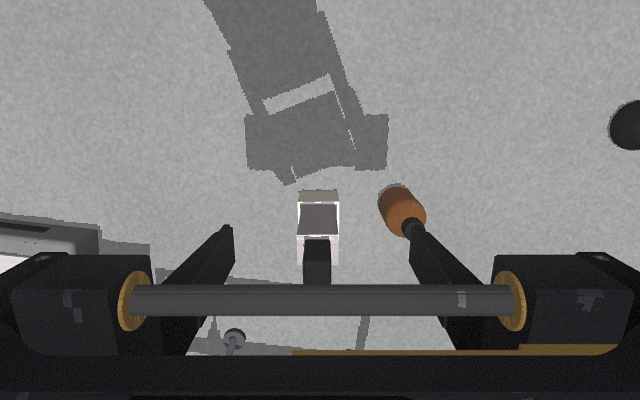

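The wrist image's bottom is +x. The carrier shows at (318,235) with its grip hidden by the gripper rod, and the flask is at (400,210). I'll move forward so the grip comes clear of the rod, and let the arm settle before the next picture.

arm_command(
  targets=[
    [[0,0,0.002],[-0.04,0.005,-0.01],0],
    [[0,0,0.002],[-0.08,0.005,-0.025],0],
    [[0,0,0.002],[-0.125,0.005,-0.025],0],
    [[0,0,0.002],[-0.125,0.005,-0.025],0],
    [[0,0,0.002],[-0.125,0.005,-0.025],0],
  ],
)

```text
t: 1.5
eef_pos: [499.4, 274.7, 288.7]
tcp_rot: [-3.141, -0.002, -3.057]
ft_force: [-0.3, 0.2, 0.9]
opening: 0.996
```

```bash
python3 -c "
from h import *
delta([443,259,265],185)
snap('wrist','w2')
delta([443,259,265],185)"
```

```text
t 1.5 turn [-0.0004 -0.0018 -0.0029] shift m [ 0.0575 -0.0109  0.0238] F [-0.3  0.2  0.9] pos [499.4 274.7 288.7] yaw [-1.7997e+02 -1.0000e-01 -1.7517e+02]
t 1.55 turn [-0.0003 -0.0015 -0.0023] shift m [ 0.0568 -0.011   0.0241] F [ 0.4 -0.4 -0.3] pos [498.6 274.8 289. ] yaw [-1.7998e+02 -8.0000e-02 -1.7513e+02]
```

View pics/w2.png

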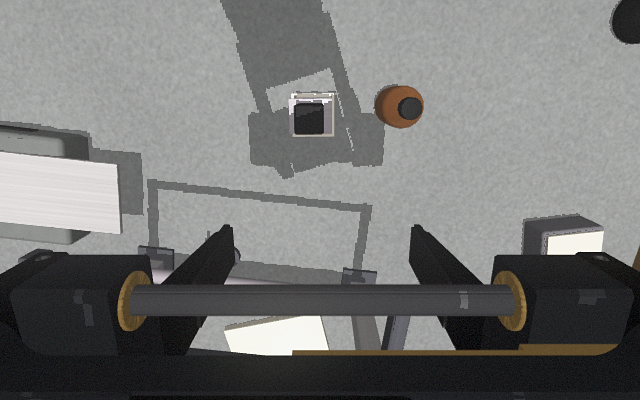

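The grip top shows as a dark square at about (294–324, 103–134), with the flask at (400,105). I'll measure it from this view and triangulate with the others.

Run:
```python
from h import *
np.set_printoptions(precision=1,suppress=True)
w=V('w2');t=V('top0');s=V('scene0')
C=w.cloud()
for lo,hi in((172,190),(130,140),(44,60)):
    m=(C[...,2]>lo)&(C[...,2]<hi)&(C[...,0]<500)&(C[...,0]>390)&(C[...,1]>210)&(C[...,1]<320)
    pts=C[m].astype(np.float32); print(lo,len(pts),np.median(pts,0),cv2.minAreaRect(pts[:,:2].copy()))
    v,u=np.nonzero(m); print(cv2.minAreaRect(np.stack([u,v],1).astype(np.float32)))
cv2.imwrite('pics/wz2.png',cv2.resize(w.im[80:145,275:350],None,fx=8,fy=8,interpolation=2))
print(w.atz(310,119,178))
```

```text
172 911 [441.8 258.7 177. ] ((442.1490478515625, 258.5751037597656), (24.01314353942871, 23.69921112060547), 4.768564701080322)
((308.5, 119.0), (30.0, 29.0), 90.0)
130 587 [437.1 268.4 132.2] ((442.0754089355469, 258.2531433105469), (31.87441062927246, 39.495994567871094), 5.206608772277832)
((309.9999694824219, 115.5), (41.99999237060547, 34.99999237060547), -0.0)
44 177 [438.5 267.9  44.8] ((446.1614685058594, 258.5323791503906), (49.80219650268555, 48.85393142700195), 5.347496032714844)
((312.0, 114.5), (43.0, 42.0), 90.0)
[441.6 259.9 178. ]
```

View pics/wz2.png

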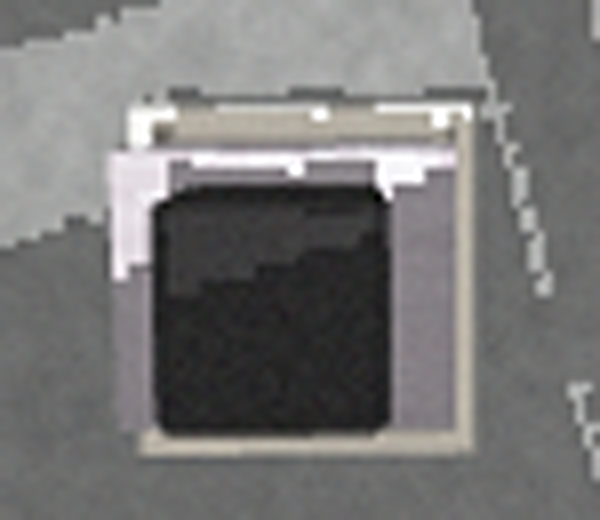

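```bash
python3 -c "
from h import *
delta([442,258.6,200],185)"
```

```text
t 1.55 turn [-0.0003 -0.0015 -0.0023] shift m [ 0.0577 -0.0113  0.0891] F [ 0.4 -0.4 -0.3] pos [498.6 274.8 289. ] yaw [-1.7998e+02 -8.0000e-02 -1.7513e+02]
```

arm_command(
  targets=[
    [[0,0,-0.002],[0.029,-0.006,0.03],0],
    [[0,0,-0.002],[0.0577,-0.0113,0.06],0],
    [[0,0,-0.002],[0.0577,-0.0113,0.089],0],
    [[0,0,-0.002],[0.0577,-0.0113,0.089],0],
    [[0,0,-0.002],[0.0577,-0.0113,0.089],0],
    [[0,0,-0.002],[0.0577,-0.0113,0.089],0],
  ],
)

```text
t: 2.15
eef_pos: [443.4, 259.3, 202.2]
tcp_rot: [3.141, 0.002, -3.054]
ft_force: [0.5, -0.1, -0.0]
opening: 1.001
```

```bash
python3 -c "
from h import *
delta([442,258.6,138.5],185)"
```

```text
t 2.15 turn [0.0008 0.0022 0.0002] shift m [ 0.0016 -0.0006  0.0637] F [ 0.5 -0.1 -0. ] pos [443.4 259.3 202.2] yaw [ 1.7995e+02  1.3000e-01 -1.7499e+02]
```

arm_command(
  targets=[
    [[0,0,0],[0.0005,-0.0003,0.02],0],
    [[0,0,0],[0.0005,-0.0003,0.045],0],
    [[0,0,0],[0.0005,-0.0003,0.062],0],
    [[0,0,0],[0.0005,-0.0003,0.062],0],
    [[0,0,0],[0.0005,-0.0003,0.062],0],
    [[0,0,0],[0.0005,-0.0003,0.062],0],
  ],
)

```text
t: 2.75
eef_pos: [443.0, 258.8, 140.0]
tcp_rot: [3.141, 0.002, -3.054]
ft_force: [0.3, 0.0, -0.2]
opening: 0.997
```

```bash
python3 -c "
from h import *
delta([442,258.6,138.5],185)"
```

```text
t 2.75 turn [ 0.0008  0.0021 -0.0001] shift m [ 0.001  -0.0001  0.0015] F [ 0.3  0.  -0.2] pos [443.  258.8 140. ] yaw [ 1.7996e+02  1.2000e-01 -1.7500e+02]
```

arm_command(
  targets=[
    [[0,0,0],[0.001,0,0],255],
    [[0,0,0],[0.001,0,0],255],
    [[0,0,0],[0.001,0,0],255],
    [[0,0,0],[0.001,0,0],255],
    [[0,0,0],[0.001,0,0],255],
    [[0,0,0],[0.001,0,0],255],
    [[0,0,0],[0.001,0,0],255],
    [[0,0,0],[0.001,0,0],255],
  ],
)

```text
t: 3.55
eef_pos: [441.3, 258.4, 138.6]
tcp_rot: [3.142, -0.0, -3.054]
ft_force: [-0.4, -0.4, 0.0]
opening: 0.388
```

```bash
python3 -c "
from h import *
print(env.state()['opening'])
delta([442,258.6,138.5],185)"
```

```text
0.3881660829681629
t 3.55 turn [ 0. -0. -0.] shift m [-0.0007  0.0002  0.0001] F [-0.4 -0.4  0. ] pos [441.3 258.4 138.6] yaw [ 180.   -0. -175.]
```

arm_command(
  targets=[
    [[0,0,0],[0,0,0],255],
    [[0,0,0],[0,0,0],255],
    [[0,0,0],[0,0,0],255],
    [[0,0,0],[0,0,0],255],
    [[0,0,0],[0,0,0],255],
    [[0,0,0],[0,0,0],255],
  ],
)

```text
t: 4.15
eef_pos: [441.3, 258.4, 138.6]
tcp_rot: [3.142, -0.0, -3.054]
ft_force: [-0.2, 0.9, -1.2]
opening: 0.255
```

Run:
```python
from h import *
np.set_printoptions(precision=2,suppress=True)
print(env.state()['opening'])
delta([441.5,258.6,270],177.7)
for n in('top0','scene0'):
    C=V(n).cloud()
    m=(C[...,2]>203)&(C[...,2]<222)&(C[...,0]>560)&(C[...,0]<592)&(C[...,1]>75)&(C[...,1]<325)
    p=C[m]; k=np.polyfit(p[:,1]-200,p[:,0],1); kz=np.polyfit(p[:,1]-200,p[:,2],1); print(n,len(p),k,np.degrees(np.arctan(k[0])),kz,np.percentile(p[:,2],[5,50,95]), (p[:,0]-np.polyval(k,p[:,1]-200)).std())
```

```text
0.2553815810005689
t 4.15 turn [ 0.   -0.    0.13] shift m [-0.    0.   -0.13] F [-0.2  0.9 -1.2] pos [441.3 258.4 138.6] yaw [ 180.   -0. -175.]
top0 433 [  0.04 576.26] 2.2250650325081485 [ -0.   214.11] [209.61 214.17 218.39] 3.4451733204893915
scene0 556 [  0.04 578.33] 2.100277589707034 [ -0.   213.27] [208.08 213.67 216.8 ] 3.1733410566024656
```

arm_command(
  targets=[
    [[0,0,0],[0,0,-0.02],255],
    [[0,0,0.03],[0,0,-0.045],255],
    [[0,0,0.06],[0,0,-0.075],255],
    [[0,0,0.09],[0,0,-0.105],255],
    [[0,0,0.126],[0,0,-0.131],255],
    [[0,0,0.126],[0,0,-0.131],255],
    [[0,0,0.126],[0,0,-0.131],255],
    [[0,0,0.126],[0,0,-0.131],255],
  ],
)

```text
t: 4.95
eef_pos: [440.7, 258.1, 268.2]
tcp_rot: [-3.141, -0.002, 3.103]
ft_force: [-0.2, -0.1, -3.2]
opening: 0.25
```

Run:
```python
from h import *
print(env.state()['opening'])
delta([520,250,270],177.8)
snap('scene','s1')
s=V('s1');cv2.imwrite('pics/s1z.png',cv2.resize(s.im[60:210,290:490],None,fx=4,fy=4,interpolation=2))
```

```text
0.250177002855885
t 4.95 turn [-0.001  -0.0021  0.0002] shift m [-0.0795 -0.0051 -0.002 ] F [-0.2 -0.1 -3.2] pos [440.7 258.1 268.2] yaw [-1.7995e+02 -1.2000e-01  1.7781e+02]
```

View pics/s1z.png

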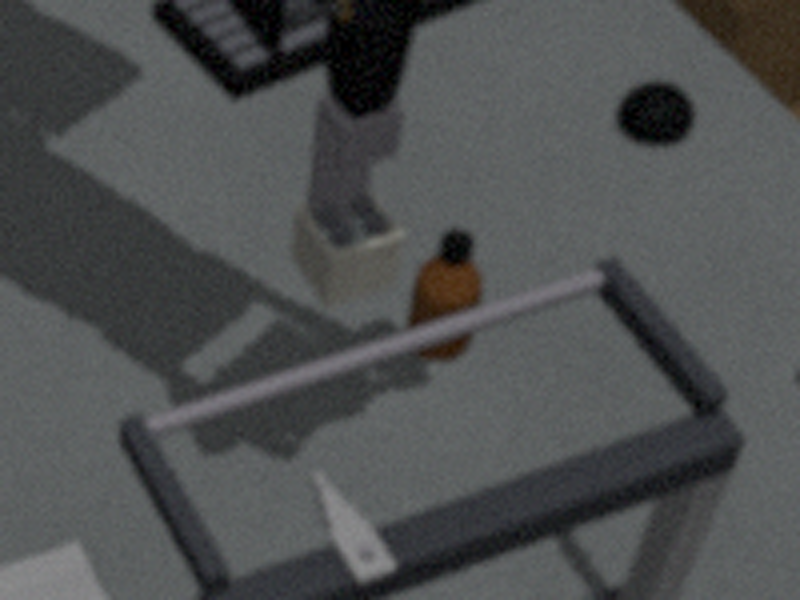

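The carrier is held upright (force −3.2 N, lip toward the rail). I'll pass the lip over the rail at the current height.

arm_command(
  targets=[
    [[0,0,0],[-0.025,0,0],255],
    [[0,0,0],[-0.055,-0.001,0],255],
    [[0,0,0],[-0.085,-0.002,0],255],
    [[0,0,0],[-0.115,-0.003,0],255],
    [[0,0,0],[-0.136,-0.003,0],255],
    [[0,0,0],[-0.136,-0.003,0],255],
    [[0,0,0],[-0.136,-0.003,0],255],
    [[0,0,0],[-0.136,-0.003,0],255],
  ],
)

```text
t: 5.8
eef_pos: [576.2, 250.2, 269.1]
tcp_rot: [-3.141, -0.001, 3.103]
ft_force: [-0.0, 1.0, -3.0]
opening: 0.252
```

Run:
```python
from h import *
snap('scene','s2');snap('top','t2');snap('wrist','w3')
delta([577,250,270],177.8)
s=V('s2');cv2.imwrite('pics/s2z.png',cv2.resize(s.im[70:220,300:480],None,fx=4,fy=4,interpolation=2))
```

```text
t 5.95 turn [0.0001 0.0001 0.0002] shift m [-0.0006 -0.0003 -0.0002] F [ 0.1 -0.8 -0.9] pos [576.5 250.3 269.8] yaw [179.99   0.   177.81]
```

View pics/s2z.png

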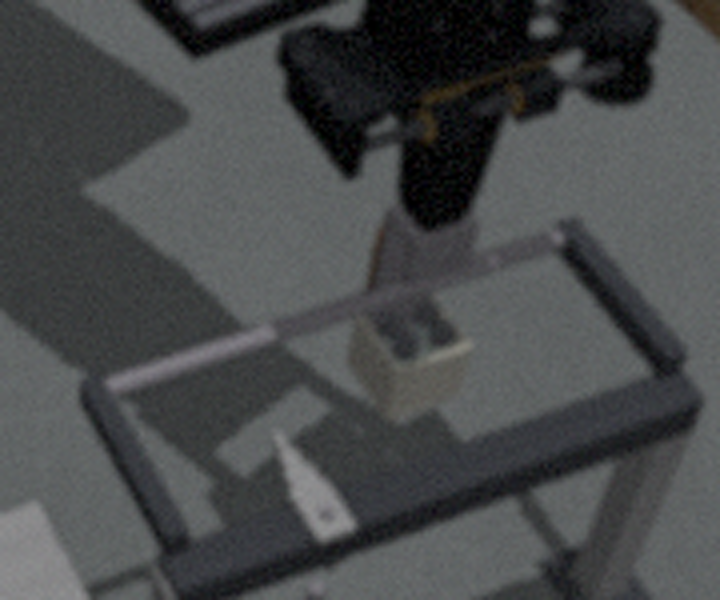

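View pics/w3.png

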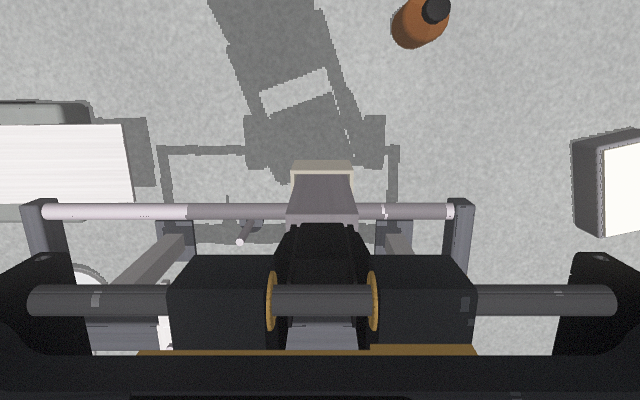

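The wrist view shows the rail at v ≈ 211, between its ends at u 42 and 450, partly hidden by the carrier stem (290–355). I'll measure the rail relative to the tool.

Run:
```python
from h import *
np.set_printoptions(precision=2,suppress=True)
w=V('w3');C=w.cloud()
print(C[205:219,150])
print(C[205:219,420])
for u in (60,100,150,200,260,370,420,440):
    m=np.abs(C[195:230,u,2]-212)<14; v=np.arange(195,230)[m]
    c=(v.min()+v.max())/2; print(u,v.min(),v.max(),w.atz(u,c,210), (v.max()-v.min()+1)*np.median(w.d[v,u])/w.f)
m=(abs(C[...,2]-210)<14)&(C[...,0]>555)&(C[...,0]<600)
```

```text
[[568.21 130.42 212.15]
 [568.8  130.53 212.59]
 [569.48 130.49 212.76]
 [569.58 131.43 214.72]
 [570.5  130.96 214.1 ]
 [570.86 131.46 215.25]
 [572.02 130.6  213.93]
 [572.17 131.42 215.66]
 [573.22 130.77 214.71]
 [573.73 130.99 215.36]
 [574.74 130.41 214.53]
 [575.09 130.9  215.66]
 [576.49 129.71 213.73]
 [577.03 129.89 214.29]]
[[575.3  318.28 212.55]
 [576.08 318.34 212.42]
 [576.19 317.85 214.22]
 [577.18 318.09 213.48]
 [577.27 317.6  215.29]
 [578.33 317.9  214.36]
 [578.66 317.6  215.5 ]
 [580.2  318.27 213.28]
 [580.53 317.99 214.37]
 [581.03 317.83 215.03]
 [581.94 317.99 214.56]
 [582.67 318.01 214.59]
 [583.4  318.04 214.62]
 [584.51 318.35 213.65]]
60 203 229 [574.58  63.92 210.  ] 18.94577686076414
100 203 219 [571.95  93.13 210.  ] 11.804549371138055
150 203 219 [573.3  128.47 210.  ] 11.821635728654039
200 203 219 [574.66 163.8  210.  ] 11.815235921012254
260 203 219 [576.29 206.19 210.  ] 11.801905955858999
370 203 219 [579.28 283.89 210.  ] 11.827155913154813
420 203 219 [580.64 319.19 210.  ] 11.819813598030327
440 203 219 [581.18 333.32 210.  ] 11.815676869046767
```

The rail is at x≈578 where y=250, with a yaw of −2.2°. The hook is within 1 mm of it, so I'll lower.

arm_command(
  targets=[
    [[0,0,0],[-0.0006,0,0.01],255],
    [[0,0,0],[-0.0006,0,0.02],255],
    [[0,0,0],[-0.0006,0,0.03],255],
    [[0,0,0],[-0.0006,0,0.036],255],
    [[0,0,0],[-0.0006,0,0.038],255],
    [[0,0,0],[-0.0006,0,0.038],255],
    [[0,0,0],[-0.0006,0,0.038],255],
    [[0,0,0],[-0.0006,0,0.038],255],
  ],
)

```text
t: 6.75
eef_pos: [577.8, 250.2, 232.1]
tcp_rot: [3.141, 0.001, 3.103]
ft_force: [0.3, -0.4, -2.2]
opening: 0.252
```

arm_command(
  targets=[
    [[0,0,0],[0,0,0.001],255],
    [[0,0,0],[0,0,0.0015],255],
    [[0,0,0],[0,0,0.0015],255],
    [[0,0,0],[0,0,0.0015],255],
  ],
)

```text
t: 7.15
eef_pos: [577.7, 250.1, 230.2]
tcp_rot: [3.141, 0.0, 3.103]
ft_force: [-0.2, -0.2, -1.9]
opening: 0.249
```

Run:
```python
from h import *
snap('scene','s3');snap('top','t3');snap('wrist','w4')
delta([577,250,229.8],177.8)
s=V('s3');cv2.imwrite('pics/s3z.png',cv2.resize(s.im[70:220,300:480],None,fx=4,fy=4,interpolation=2))
```

```text
t 7.3 turn [ 0.0001  0.0001 -0.0004] shift m [ 0.0007 -0.0001  0.0004] F [ 0.1 -0.1 -2.8] pos [577.7 250.1 230.2] yaw [1.8000e+02 1.0000e-02 1.7778e+02]
```

View pics/s3z.png

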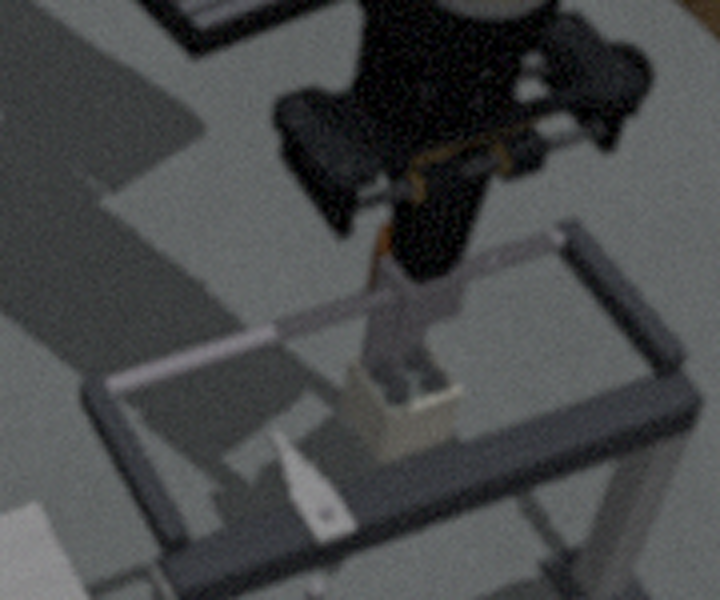

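View pics/w4.png

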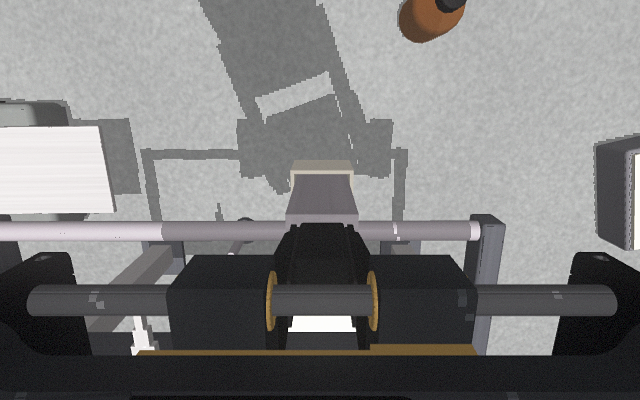

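The lip now hangs on the beam side of the rail, but the gripper still bears the weight. I'll lower gently until there is contact.

arm_command(
  targets=[
    [[0,0,0],[0,0,0.001],255],
    [[0,0,0],[0,0,0.001],255],
    [[0,0,0],[0,0,0.001],255],
    [[0,0,0],[0,0,0.001],255],
  ],
)

```text
t: 7.7
eef_pos: [577.7, 250.1, 229.5]
tcp_rot: [3.141, 0.001, 3.103]
ft_force: [-0.6, 1.1, 3.9]
opening: 0.254
```

arm_command(
  targets=[
    [[0,0,0],[0,0,0.0005],255],
    [[0,0,0],[0,0,0.0007],255],
    [[0,0,0],[0,0,0.0007],255],
    [[0,0,0],[0,0,0.0007],255],
  ],
)

```text
t: 8.1
eef_pos: [577.8, 250.1, 229.5]
tcp_rot: [3.141, 0.001, 3.103]
ft_force: [-1.9, -1.0, 8.4]
opening: 0.25
```

Run:
```python
from h import *
np.set_printoptions(precision=2,suppress=True)
for n in('w3','w4'):
    w=V(n);print(n,w.proj([632.8,126.5,204]),w.proj([573.2,128.8,216]))
w=V('w4');cv2.imwrite('pics/w4z.png',cv2.resize(w.im[200:360,60:260],None,fx=4,fy=3.7,interpolation=2)[:600])
for n,(x0,x1,y0,y1) in dict(t3=(270,310,160,215),s3=(355,405,165,215)).items():
    v=V(n);cv2.imwrite('pics/'+n+'p.png',cv2.resize(v.im[y0:y1,x0:x1],None,fx=10,fy=10,interpolation=2))
```

```text
w3 (np.float64(164.86946805020645), np.float64(281.3687286032115)) (np.float64(146.25680241635783), np.float64(213.70321165215157))
w4 (np.float64(138.55656790159873), np.float64(311.1429361029671)) (np.float64(112.53819449830758), np.float64(234.61955079326776))
```

View pics/w4z.png

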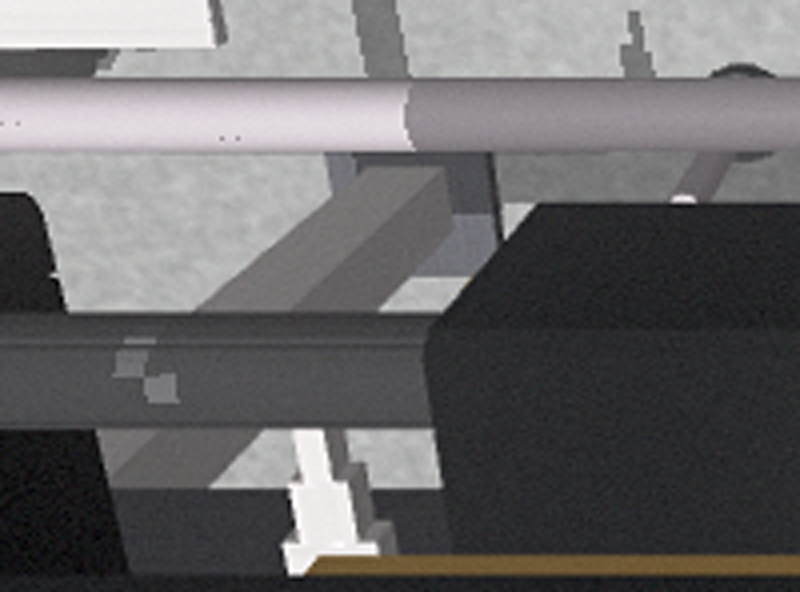

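View pics/t3p.png

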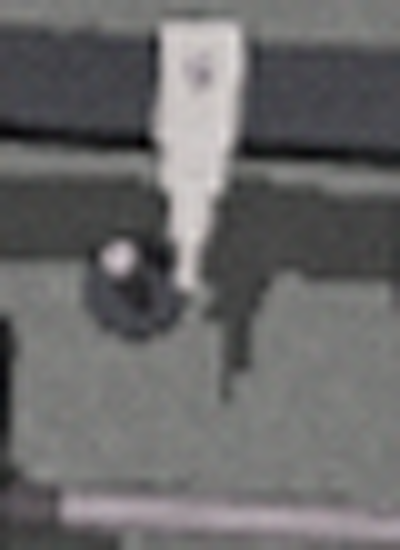

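View pics/s3p.png

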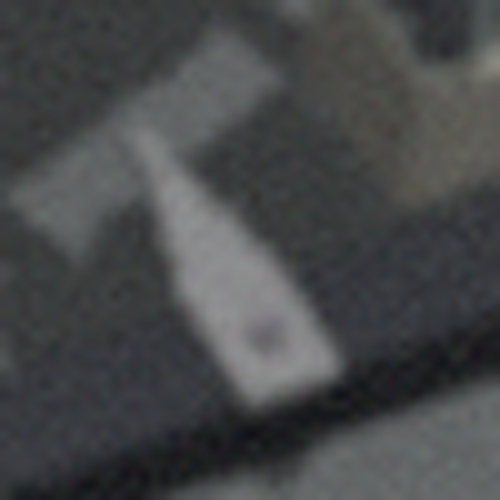

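Run:
```python
from h import *
np.set_printoptions(precision=2,suppress=True)
w=V('w4');t=V('t3');s=V('s3')
for z in(203,206):
  for q in((137.3,316.8),):
    p=w.atz(*q,z); 
    print('wrist',z,p,'on rail y',p[1]+(p[0]-574)*0.0384)
p=t.atz(289,188.5,204);print('top',p,p[1]+60*.0384);p=t.atz(290,156.8,206);print('top hole',p,p[1]+(p[0]-574)*.0384)
p=s.atz(368.8,177.8,204);print('scene',p,p[1]+60*.0384);p=s.atz(355+26.5,165+33.5,206);print('scene hole',p,p[1]+(p[0]-574)*.0384)
print(tri([(t,289,188.5),(s,368.8,177.8)]))
# bias check w/ rail ends per camera vs wrist
print('top rail ends',t.atz(205.6,206.4,210)[1],t.atz(313.6,213.2,210)[1])
w=V('w3');print([w.atz(u,211,210)[1] for u in (42,450)])
w=V('w4')
print(w.atz(474,231,210))
```

```text
wrist 203 [637.78 124.2  203.  ] on rail y 126.64824308101252
wrist 206 [635.67 126.16 206.  ] on rail y 128.53040640596595
top [633.05 123.43 204.  ] 125.73848516646704
top hole [717.96 123.15 206.  ] 128.68065207219178
scene [631.87 128.   204.  ] 130.3017821620547
scene hole [692.32 124.17 206.  ] 128.71478374878632
[633.44 124.81 207.39]
top rail ends 339.8850256300294 56.6468265618536
[np.float64(52.13654404262033), np.float64(340.3753197078896)]
[581.68 340.15 210.  ]
```

arm_command(
  targets=[
    [[0,0,0],[0,-0.006,-0.0005],255],
    [[0,0,0],[0,-0.016,-0.0006],255],
    [[0,0,0],[0,-0.028,-0.0006],255],
    [[0,0,0],[0,-0.04,-0.0006],255],
    [[0,0,0],[0,-0.052,-0.0006],255],
    [[0,0,0],[0,-0.06,-0.0006],255],
    [[0,0,0],[0,-0.06,-0.0006],255],
    [[0,0,0],[0,-0.06,-0.0006],255],
  ],
)

```text
t: 8.9
eef_pos: [575.6, 188.4, 229.5]
tcp_rot: [-3.14, 0.001, 3.102]
ft_force: [-0.5, -5.2, 7.6]
opening: 0.25
```

Run:
```python
from h import *
delta([573,128,229.5],177.8)
```

```text
t 8.9 turn [-0.0017  0.0007 -0.0009] shift m [ 0.0002 -0.0605  0.0001] F [-0.5 -5.2  7.6] pos [575.6 188.4 229.5] yaw [-1.7990e+02  4.0000e-02  1.7775e+02]
```

arm_command(
  targets=[
    [[0,0,0],[0,-0.006,-0.0005],255],
    [[0,0,0],[0,-0.016,-0.0005],255],
    [[0,0,0],[0,-0.028,-0.0005],255],
    [[0,0,0],[0,-0.04,-0.0005],255],
    [[0,0,0],[0,-0.052,-0.0005],255],
    [[0,0,0],[0,-0.06,-0.0005],255],
    [[0,0,0],[0,-0.06,-0.0005],255],
    [[0,0,0],[0,-0.06,-0.0005],255],
  ],
)

```text
t: 9.7
eef_pos: [573.0, 129.3, 229.5]
tcp_rot: [-3.14, -0.0, 3.102]
ft_force: [-0.7, -3.4, 2.9]
opening: 0.25
```

Run:
```python
from h import *
snap('scene','s5');snap('top','t5');snap('wrist','w5')
delta([573,128,229.5],177.8)
v=V('s5');cv2.imwrite('pics/s5z.png',cv2.resize(v.im[100:230,310:410],None,fx=4.6,fy=4.6,interpolation=2))
v=V('t5');cv2.imwrite('pics/t5z.png',cv2.resize(v.im[150:250,230:350],None,fx=6,fy=6,interpolation=2))
```

```text
t 9.85 turn [-0.0005  0.     -0.0002] shift m [-0.     -0.0021  0.    ] F [ 0.8 -4.4  3. ] pos [573.  130.1 229.5] yaw [-179.97    0.    177.79]
```

View pics/s5z.png

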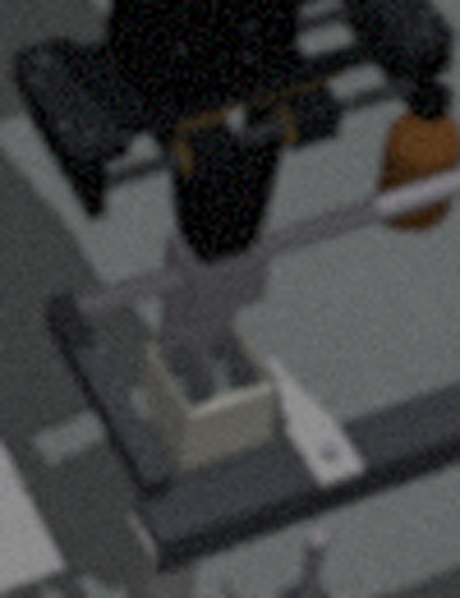

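View pics/w5.png

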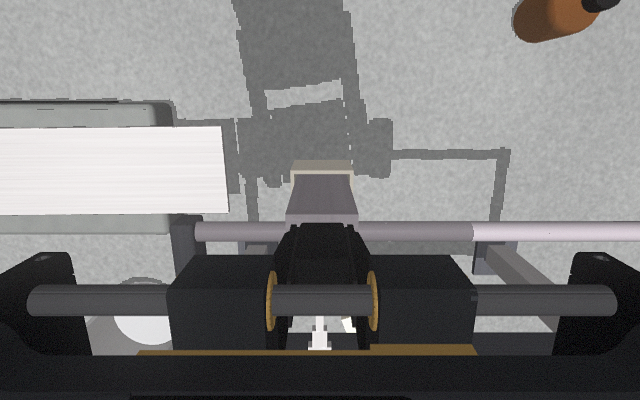

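View pics/t5z.png

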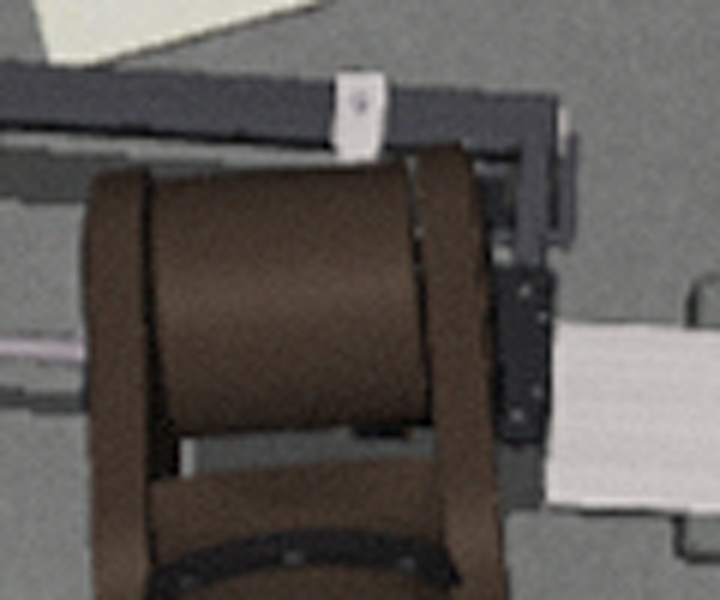

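The wrist camera sees the pointer between the fingers at about (320, 315–350), in line with the stem. I'll measure that closely.

Run:
```python
from h import *
np.set_printoptions(precision=2,suppress=True)
w=V('w5');cv2.imwrite('pics/w5z.png',cv2.resize(w.im[150:360,270:370],None,fx=7,fy=2.8,interpolation=0))
g=w.im.astype(int).sum(2)
for v in(317,320,325,330,335,340,345): 
    r=g[v,285:360]; u=285+np.nonzero(r>500)[0]; print(v,u, np.nanmedian(w.cloud()[v,u],0) if len(u) else'')
C=w.cloud()
print(w.proj([573,130.1,178+70]),[w.proj([573-.0,130.1,z]) for z in(100,150,229)])
# stem face/bridge edges
for v in(180,190,200,210,218):
    r=w.d[v]; u=np.nonzero((C[v,:,0]>540)&(C[v,:,0]<575)&(C[v,:,2]>60)&(C[v,:,2]<245)&(np.arange(640)>270)&(np.arange(640)<380))[0]; print(v,u.min(),u.max(),C[v,u[2]],C[v,u[-3]])
```

```text
317 [293 294 295 296 297 298 299 300 301 302 303 304 305 306 307 308 309 310
 311 312 313 314 315 316 317 318 319 320 321 322 323 324 325 326 327 328
 329 330 331 332 333 334 335 336 337 338 339 340 349 350] [785.2  123.54  -0.5 ]
320 [293 294 295 296 297 298 299 300 301 302 303 304 305 307 308 309 310 311
 312 313 314 315 316 317 318 319 320 321 322 323 324 325 326 327 328 329
 330 331 332 333 334 337 338 339 340 341 342 343 344 345 346 347 348 349
 350 351] [789.53 125.11  -0.04]
325 [292 293 294 295 296 297 298 299 300 301 302 303 304 305 306 307 308 309
 310 311 316 317 318 319 320 321 322 323 327 328 329 330 331 332 333 334
 335 336 337 338 339 341 342 343 344 345 346 347 348 349 350 351] [797.51 126.59  -0.06]
330 [288 289 290 291 292 293 294 295 296 297 298 299 300 301 302 303 304 305
 306 307 308 309 310 311 316 317 318 319 320 321 322 323 328 329 330 331
 332 333 334 335 336 337 338 339 340 341 342 343 344 345 346 347 348 349
 350 351 352 353 354 355] [805.48 126.42  -0.36]
335 [312 313 314 315 316 317 318 319 320 321 322 323 324 325 326] [649.74 124.64 205.22]
340 [312 313 314 315 316 317 318 319 320 321 322 323 324 325 326] [653.99 124.44 205.03]
345 [312 313 314 315 316 317 318 319 320 321 322 323 324 325 326] [658.09 124.31 204.88]
(np.float64(323.0501334182628), np.float64(260.65849492668235)) [(np.float64(322.56760507814704), np.float64(183.68017153162836)), (np.float64(322.6717135833138), np.float64(200.28872591618926)), (np.float64(322.94660967295573), np.float64(244.1432279821511))]
180 290 352 [559.8  106.32 135.45] [561.9  152.31 134.19]
190 291 352 [557.05 110.52 175.08] [558.87 149.24 173.93]
200 289 353 [556.94 111.18 198.22] [558.33 147.95 198.33]
210 286 357 [557.15 111.06 216.39] [558.86 148.79 215.65]
218 285 358 [559.39 111.02 223.25] [560.48 148.52 224.21]
```

View pics/w5z.png

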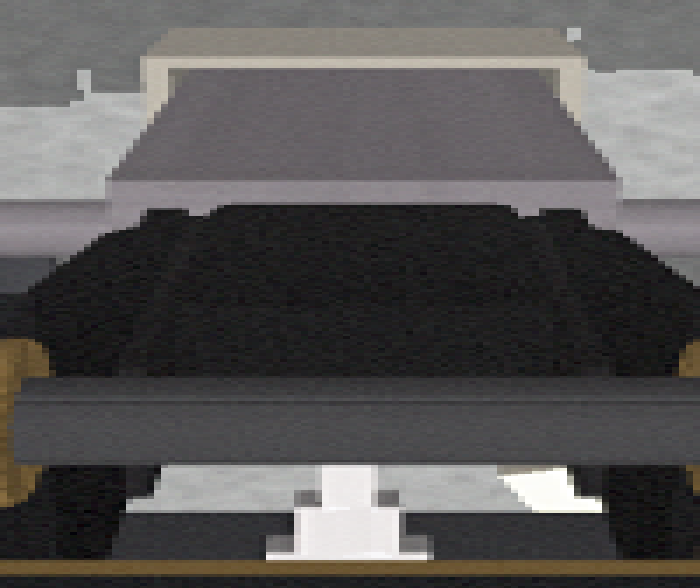

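Run:
```python
from h import *
w=V('w5')
for u,v in((319.5,326),(319.5,330),(319,337),(319,345)):
    p=w.atz(u,v,205); print(p, p[1]+(p[0]-573)*.0384)
for u,v,z in((321.5,210,216.),(321.5,218,224),(321,190,174.5),(321,200,198)):
    p=w.atz(u,v,z); print(p, p[1]+(p[0]-573)*.0384)
```

```text
[643.00431714 125.2187619  205.        ] 127.90692768193446
[646.12631719 125.09157173 205.        ] 127.8996223084863
[651.6347315  124.53162311 205.        ] 127.55119680104411
[658.03605539 124.26823809 205.        ] 127.53362261449983
[558.01129839 129.88711887 216.        ] 129.3115527236751
[559.83674439 129.8270101  224.        ] 129.32154108536884
[557.94679436 129.49068402 174.5       ] 128.912640922932
[557.72369795 129.56569542 198.        ] 128.97908542310316
```

The carrier's middle is 1.4 mm left of the pointer in the same picture, so I'll nudge it right.

arm_command(
  targets=[
    [[0,0,0],[0,-0.0008,0],255],
    [[0,0,0],[0,-0.0015,0],255],
    [[0,0,0],[0,-0.0015,0],255],
    [[0,0,0],[0,-0.0015,0],255],
    [[0,0,0],[0,-0.0015,0],255],
  ],
)

```text
t: 10.35
eef_pos: [572.9, 129.0, 229.5]
tcp_rot: [3.141, -0.0, 3.103]
ft_force: [-0.2, 3.0, 2.6]
opening: 0.247
```

Run:
```python
from h import *
snap('wrist','w6')
delta([573,128,229.5],177.8)
w=V('w6');g=w.im.astype(int).sum(2)
for v in(335,340,345):
    r=g[v,285:360]; u=285+np.nonzero(r>500)[0]; c=(u.min()+u.max())/2;p=w.atz(c,v,205);print(u.min(),u.max(),p[1]+(p[0]-573)*.0384)
C=w.cloud()
for v,z in((190,174.5),(200,198),(210,216.),(218,224)):
    u=np.nonzero((C[v,:,0]>540)&(C[v,:,0]<575)&(C[v,:,2]>60)&(C[v,:,2]<245)&(np.arange(640)>270)&(np.arange(640)<380))[0]; p=w.atz((u.min()+u.max())/2,v,z); print(u.min(),u.max(),p[1]+(p[0]-573)*.0384)
```

```text
t 10.4 turn [ 0.0003 -0.     -0.0003] shift m [-0.0001 -0.0009  0.    ] F [0.1 2.2 2.4] pos [572.9 128.9 229.5] yaw [179.98  -0.   177.79]
314 327 127.6660421282429
314 327 127.66022164841951
313 328 127.65434488256753
291 352 128.38673538430373
289 354 128.3940431550432
286 357 128.39934801043538
285 358 128.40059268315807
```

arm_command(
  targets=[
    [[0,0,0],[0,-0.0008,0],255],
    [[0,0,0],[0,-0.0008,0],255],
    [[0,0,0],[0,-0.0008,0],255],
    [[0,0,0],[0,-0.0008,-0.0004],255],
    [[0,0,0],[0,-0.0008,-0.0004],255],
  ],
)

```text
t: 10.9
eef_pos: [572.7, 127.5, 229.6]
tcp_rot: [-3.141, -0.001, 3.103]
ft_force: [0.2, -0.9, -1.3]
opening: 0.247
```

arm_command(
  targets=[
    [[0,0,0],[0,0,0],0],
    [[0,0,0],[0,0,0],0],
    [[0,0,0],[0,0,0],0],
    [[0,0,0],[0,0,0],0],
    [[0,0,0],[0,0,0],0],
    [[0,0,0],[0,0,0],0],
    [[0,0,0],[0,0,0],0],
    [[0,0,0],[0,0,0],0],
  ],
)

```text
t: 11.7
eef_pos: [573.0, 127.9, 230.0]
tcp_rot: [3.141, 0.0, 3.103]
ft_force: [-0.1, 0.5, 0.1]
opening: 0.867
```

Run:
```python
from h import *
snap('wrist','w7')
delta([573,128,229.5],177.8)
w=V('w7');g=w.im.astype(int).sum(2)
for v in(335,340,345):
    r=g[v,300:340]; u=300+np.nonzero(r>500)[0]; c=(u.min()+u.max())/2;p=w.atz(c,v,205);print(u.min(),u.max(),p[1]+(p[0]-573)*.0384)
C=w.cloud()
for v,z in((190,174.5),(200,198),(210,216.),(218,224)):
    u=np.nonzero((C[v,:,0]>540)&(C[v,:,0]<575)&(C[v,:,2]>60)&(C[v,:,2]<245)&(np.arange(640)>270)&(np.arange(640)<380))[0]; p=w.atz((u.min()+u.max())/2,v,z); print(u.min(),u.max(),p[1]+(p[0]-573)*.0384)
```

```text
t 11.75 turn [ 0.0001  0.     -0.0004] shift m [-0.0001  0.0001  0.0004] F [ 0.  -0.1 -0.6] pos [572.9 127.9 229.9] yaw [180.     0.   177.78]
315 329 127.57995264897465
315 329 127.57832970371639
315 329 127.57669106103025
290 352 126.96022378864404
289 353 127.00751926496352
286 356 127.043196009631
285 357 127.05697122346538
```

View pics/w7.png

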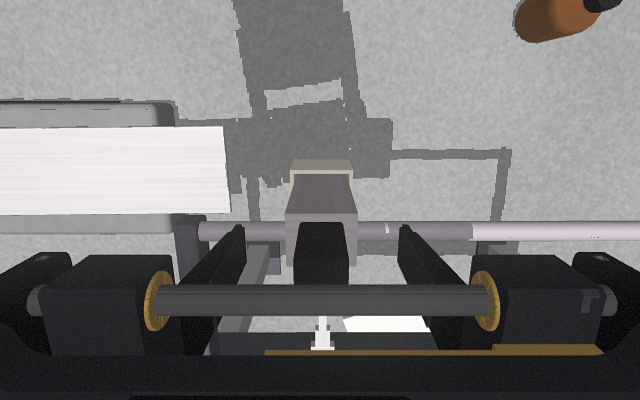

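The carrier hangs free within about 0.6 mm of the pointer. I'll rise straight up, then look for the gauge and the plate tip in one picture.

arm_command(
  targets=[
    [[0,0,0],[0,0,-0.02],0],
    [[0,0,0],[0,0,-0.05],0],
    [[0,0,0],[0,0,-0.09],0],
    [[0,0,0],[-0.04,0,-0.12],0],
    [[0,0,0],[-0.08,0,-0.12],0],
    [[0,0,0],[-0.08,0,-0.12],0],
    [[0,0,0],[-0.08,0,-0.12],0],
    [[0,0,0],[-0.08,0,-0.12],0],
  ],
)

```text
t: 12.55
eef_pos: [652.1, 124.9, 349.7]
tcp_rot: [3.142, -0.001, 3.103]
ft_force: [0.0, -0.5, 1.0]
opening: 0.996
```

Run:
```python
from h import *
snap('wrist','w8');snap('scene','s8')
delta([573,128,229.5],177.8)
```

```text
t 12.65 turn [ 0.0001  0.     -0.0001] shift m [ 0.0791 -0.      0.1207] F [-0.9  0.9 -0.2] pos [652.1 124.9 350.3] yaw [179.99   0.   177.8 ]
```

View pics/w8.png

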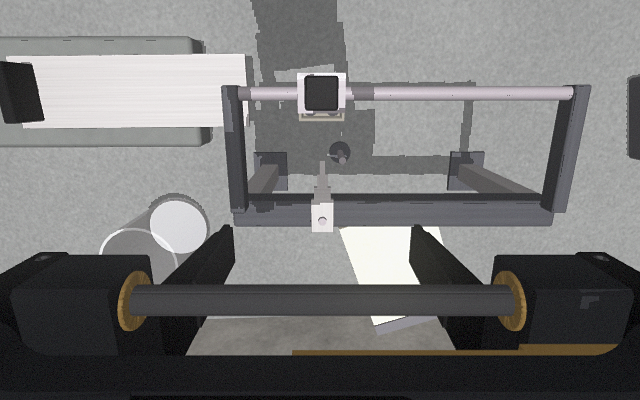

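View pics/s8.png

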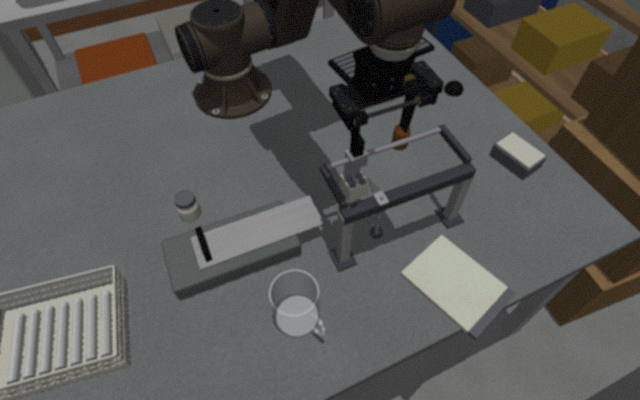

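This one picture shows the carrier on the rail at (321,93), the pointer with tip at about (322,160), the gauge at (340,152), the plate's leading edge at u≈248 and the bar at (20,92). Zooming in.

Run:
```python
from h import *
np.set_printoptions(precision=2,suppress=True)
w=V('w8');C=w.cloud()
cv2.imwrite('pics/w8z.png',cv2.resize(w.im[65:235,220:420],None,fx=4,fy=3.5,interpolation=0))
cv2.imwrite('pics/w8y.png',cv2.resize(w.im[30:155,0:260],None,fx=3,fy=3,interpolation=0))
print(C[152:160,325:345,2].round(0))
m=(C[...,2]>68)&(C[...,2]<80)&(C[...,0]>630)&(C[...,0]<690)&(C[...,1]>130)&(C[...,1]<175); v,u=np.nonzero(m);print('gauge',C[m],u,v)
m=(abs(C[...,2]-61)<4)&(C[...,0]>500)&(C[...,0]<620)&(C[...,1]<60)
p=C[m].astype(np.float32);print('plate',len(p),np.median(p[:,2]))
for v in range(70,125,10):
    u=np.nonzero(m[v])[0]; print(v,u.max(),w.atz(u.max()+.5,v,61))
print('deck z',np.median(C[40:50,50:180,2]), C[138,190:206])
m=(C[...,2]>100)&(C[...,2]<112)&(C[...,1]<-150);v,u=np.nonzero(m);print('bar',m.sum(),cv2.minAreaRect(C[m][:,:2].astype(np.float32)),u.min(),u.max())
```

```text
[[-1. -2. -1. -0.  8.  8.  9.  7.  6.  8.  8.  8. nan 27. 31. 33. 34. 30.
   8.  8.]
 [-1. -2. -3. -1.  7.  7.  6.  7.  8.  6.  8.  7. 23. 32. 40. 42. 43. 41.
  33.  6.]
 [-0. -1. -1. -0. -1.  6.  7.  8.  9.  7.  9.  8. 28. 38. 47. 50. 52. 49.
  47.  6.]
 [ 0. -2. -1. -0.  0.  8.  6.  6.  7.  7.  7.  6. 32. 46. 53. 56. 60. 59.
  57.  7.]
 [-2. -1.  0. -1. -1.  9.  9.  7.  9.  6.  6.  7.  7. 52. 59. 66. 66. 67.
  65. 58.]
 [ 1. -0. -1. -2. -1.  7.  7.  8.  6.  7.  7.  8.  5. 59. 65. 71. 73. 73.
  73. 70.]
 [-2. -2. -2. -1.  0. -1.  7.  7.  7.  8.  7.  6.  7. 61. 71. 75. 75. 74.
  74. 75.]
 [-1. -1. -1. -1. -1. -1. -1.  8.  6.  8.  7.  9.  8. 65. 73. 75. 74. 72.
  74. 75.]]
gauge [[655.3  148.49  70.66]
 [654.9  149.68  73.14]
 [655.03 151.02  72.68]
 [655.07 152.33  72.77]
 [655.54 153.79  70.45]
 [656.51 147.11  71.05]
 [655.92 148.27  74.56]
 [655.96 149.58  74.61]
 [656.18 150.94  73.69]
 [656.18 152.24  73.95]
 [656.1  153.51  74.65]
 [657.07 155.13  69.72]
 [657.44 146.98  73.22]
 [657.12 148.21  75.25]
 [657.37 149.57  74.17]
 [657.76 150.98  72.35]
 [657.41 152.18  74.49]
 [657
[... 1086 characters left out ...]
092
70 245 [541.46  32.44  61.  ]
80 246 [553.47  32.5   61.  ]
90 220 [564.32  -2.01  61.  ]
100 221 [576.7   -2.22  61.  ]
110 248 [590.59  31.41  61.  ]
120 249 [603.37  31.47  61.  ]
deck z nan [[624.34 -52.21  55.23]
 [624.5  -51.25  54.21]
 [624.46 -49.56  55.1 ]
 [624.78 -49.15  52.63]
 [624.61 -47.01  54.72]
 [624.9  -46.49  52.5 ]
 [624.76 -44.48  54.28]
 [624.81 -43.11  54.32]
 [625.13 -42.66  51.86]
 [625.2  -41.34  51.74]
 [625.09 -39.45  53.23]
 [625.55 -39.44  49.46]
 [625.75 -38.55  48.13]
 [626.28 -38.69  43.79]
 [626.88 -39.04  38.81]
 [627.54 -39.54  33.31]]
bar 811 ((650.3905639648438, -207.20413208007812), (257.9243469238281, 39.123802185058594), 20.840131759643555) 0 117
```

View pics/w8z.png

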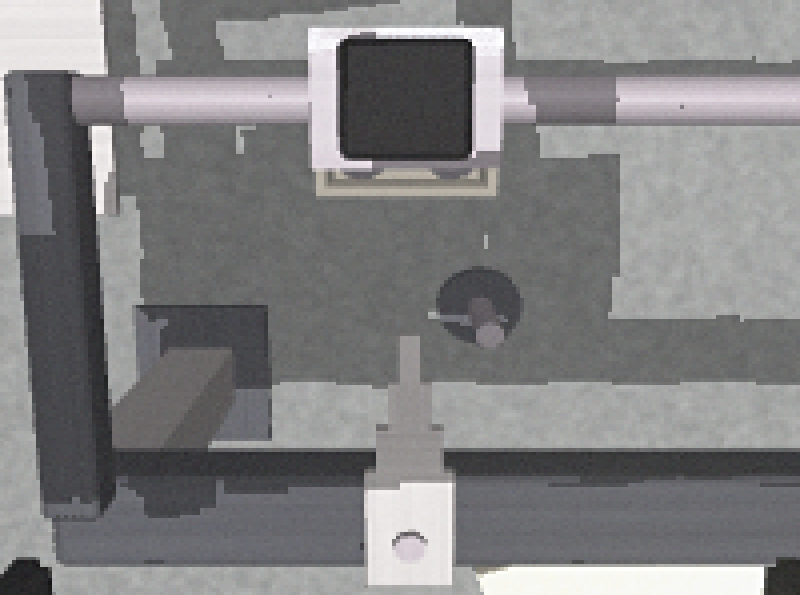

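View pics/w8y.png

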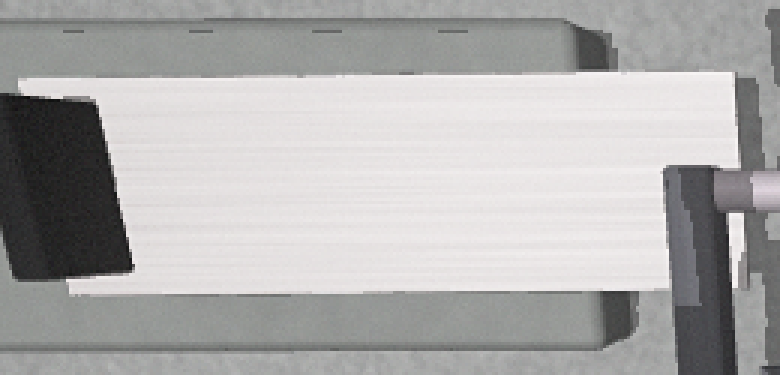

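arm_command(
  targets=[
    [[0,0,0],[0,-0.035,0],0],
    [[0,0,0],[0.002,-0.08,0],0],
    [[0,0,-0.005],[0.004,-0.125,0.01],0],
    [[0,0,-0.01],[0.006,-0.17,0.02],0],
    [[0,0,-0.0175],[0.008,-0.215,0.03],0],
    [[0,0,-0.0175],[0.008,-0.26,0.04],0],
    [[0,0,-0.0175],[0.008,-0.31,0.055],0],
    [[0,0,-0.0175],[0.008,-0.366,0.07],0],
  ],
)

```text
t: 13.45
eef_pos: [630.3, -232.2, 282.8]
tcp_rot: [-3.141, 0.001, 3.121]
ft_force: [-0.1, -0.4, -0.2]
opening: 1.0
```

arm_command(
  targets=[
    [[0,0,0],[0,0,0],0],
    [[0,0,0],[0,0,0],0],
    [[0,0,0],[0,0,0],0],
    [[0,0,0],[0,0,0],0],
  ],
)

```text
t: 13.85
eef_pos: [631.3, -229.4, 283.5]
tcp_rot: [-3.141, 0.001, 3.122]
ft_force: [-0.1, 0.8, 0.3]
opening: 0.998
```

Run:
```python
from h import *
np.set_printoptions(precision=2,suppress=True)
snap('wrist','w9')
delta([573,-238,229.5],178.8)
w=V('w9');C=w.cloud()
m=(C[...,2]>100)&(C[...,2]<112)&(C[...,1]<-150)&(C[...,0]<620)&(C[...,0]>500);print('bar',m.sum(),np.median(C[m],0),cv2.minAreaRect(C[m][:,:2].astype(np.float32)))
m=(abs(C[...,2]-60.5)<3)&(C[...,0]>480)&(C[...,0]<640)
k=[(v,np.nonzero(m[v])[0]) for v in range(40,250,8)]
for v,u in k:
    if len(u)>20: print(v,u.min(),u.max(),w.atz(u.min()-.5,v,61),w.atz(u.max()+.5,v,61))
w8=V('w8')
a=w8.atz(322.4,163.6,205);b=w8.atz(321.5,65+165/3.5,224);print(a[1]+(a[0]-573)*.0384,b[1]+(b[0]-573)*.0384)
```

```text
t 13.9 turn [-0.  0.  0.] shift m [ 0.06 -0.01  0.05] F [-0.1 -0.3 -0.3] pos [ 631.3 -229.4  283.4] yaw [-179.99    0.06  178.88]
bar 1143 [ 556.47 -243.3   105.02] ((558.8117065429688, -243.48971557617188), (15.055169105529785, 69.42912292480469), 88.20372009277344)
56 285 411 [ 514.15 -267.28   61.  ] [ 516.86 -131.75   61.  ]
64 285 563 [ 522.16 -267.68   61.  ] [528.15  31.77  61.  ]
72 285 561 [ 530.27 -268.08   61.  ] [536.26  31.05  61.  ]
80 286 559 [ 538.51 -267.41   61.  ] [544.46  30.31  61.  ]
88 128 558 [ 543.37 -440.73   61.  ] [552.78  30.66  61.  ]
96 286 556 [ 555.24 -268.23   61.  ] [561.19  29.91  61.  ]
104 286 555 [ 563.77 -268.65   61.  ] [569.73  30.26  61.  ]
112 286 553 [ 572.4  -269.08   61.  ] [578.35  29.51  61.  ]
120 129 552 [ 577.64 -445.71   61.  ] [587.1   29.86  61.  ]
128 287 550 [ 590.02 -268.82   61.  ] [595.94  29.09  61.  ]
136 287 549 [ 599.   -269.25   61.  ] [604.93  29.44  61.  ]
128.09194976168897 127.29813184098963
```

View pics/w9.png

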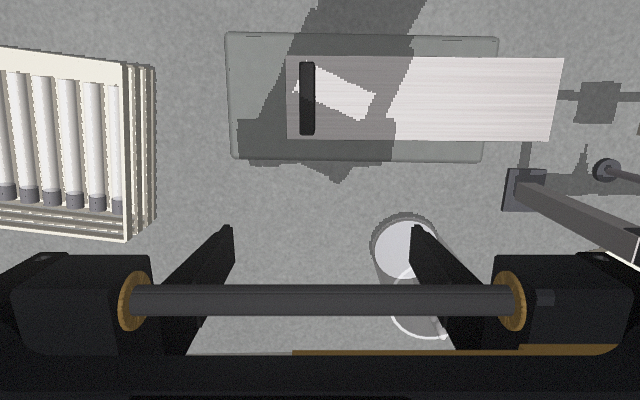

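arm_command(
  targets=[
    [[0,0,0.0084],[0.025,-0.005,0.02],0],
    [[0,0,0.0084],[0.05,-0.01,0.055],0],
    [[0,0,0.0084],[0.0722,-0.0155,0.095],0],
    [[0,0,0.0084],[0.0722,-0.0155,0.13],0],
    [[0,0,0.0084],[0.0722,-0.0155,0.155],0],
    [[0,0,0.0084],[0.0722,-0.0155,0.155],0],
    [[0,0,0.0084],[0.0722,-0.0155,0.155],0],
    [[0,0,0.0084],[0.0722,-0.0155,0.155],0],
  ],
)

```text
t: 14.7
eef_pos: [559.5, -244.7, 129.3]
tcp_rot: [-3.14, 0.002, 3.113]
ft_force: [-0.7, -0.1, -0.5]
opening: 0.999
```

Run:
```python
from h import *
np.set_printoptions(precision=2,suppress=True)
snap('wrist','w10')
delta([558.8,-243.5,66.5],178.4)
w=V('w10');C=w.cloud()
m=(C[...,2]>98)&(C[...,2]<112)&(C[...,1]<-200)&(C[...,1]>-290)&(C[...,0]<620)&(C[...,0]>500);print('bar',m.sum(),np.median(C[m],0),cv2.minAreaRect(C[m][:,:2].astype(np.float32)))
```

```text
t 14.75 turn [-0.  0. -0.] shift m [0.   0.   0.06] F [ 0.2  0.4 -0.7] pos [ 559.4 -244.8  129.3] yaw [-179.93    0.14  178.33]
bar 2677 [ 554.63 -243.35  105.01] ((558.1200561523438, -243.3739776611328), (14.953868865966797, 70.10758209228516), 88.56118774414062)
```

View pics/w10.png

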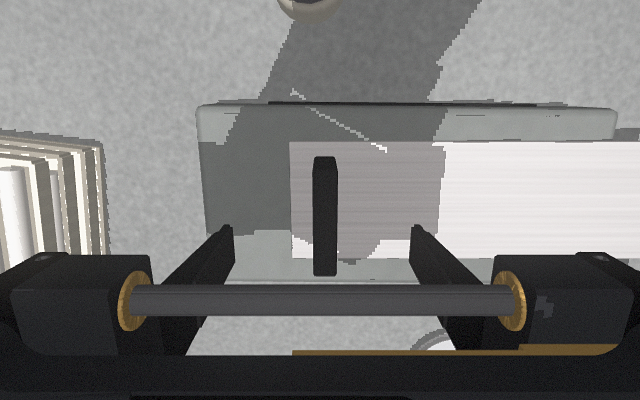

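The bar sits centred between the fingers, so I'll descend and close on it.

arm_command(
  targets=[
    [[0,0,0],[0.0005,0.001,0.02],0],
    [[0,0,0],[0.0005,0.001,0.045],0],
    [[0,0,0],[0.0005,0.001,0.061],0],
    [[0,0,0],[0.0005,0.001,0.061],0],
    [[0,0,0],[0.0005,0.001,0.061],0],
    [[0,0,0],[0.0005,0.001,0.061],0],
    [[0,0,0],[0.0005,0.001,0.061],0],
  ],
)

```text
t: 15.45
eef_pos: [558.6, -244.0, 67.8]
tcp_rot: [-3.141, 0.002, 3.112]
ft_force: [-0.8, 0.4, -0.4]
opening: 0.999
```

Run:
```python
from h import *
delta([558.5,-243.4,67],178.4)
```

```text
t 15.45 turn [-0.0008  0.0017 -0.0017] shift m [0.0001 0.0006 0.0008] F [-0.8  0.4 -0.4] pos [ 558.6 -244.    67.8] yaw [-1.7995e+02  1.0000e-01  1.7830e+02]
```

arm_command(
  targets=[
    [[0,0,0],[0,0.0006,0],255],
    [[0,0,0],[0,0.0006,0],255],
    [[0,0,0],[0,0.0006,0],255],
    [[0,0,0],[0,0.0006,0],255],
    [[0,0,0],[0,0.0006,0],255],
    [[0,0,0],[0,0.0006,0],255],
    [[0,0,0],[0,0.0006,0],255],
    [[0,0,0],[0,0.0006,0],255],
  ],
)

```text
t: 16.25
eef_pos: [558.1, -243.1, 66.5]
tcp_rot: [3.141, -0.0, 3.112]
ft_force: [0.6, -0.1, -0.3]
opening: 0.383
```

arm_command(
  targets=[
    [[0,0,0],[0,0,0],255],
    [[0,0,0],[0,0,0],255],
    [[0,0,0],[0,0,0],255],
    [[0,0,0],[0,0,0],255],
    [[0,0,0],[0,0,0],255],
    [[0,0,0],[0,0,0],255],
    [[0,0,0],[0,0,0],255],
  ],
)

```text
t: 16.95
eef_pos: [558.1, -243.1, 66.6]
tcp_rot: [3.141, 0.0, 3.112]
ft_force: [0.0, 0.4, 0.9]
opening: 0.155
```

Run:
```python
from h import *
delta([558.5,-243.4,67],178.4)
print(env.state()['opening']*95)
```

```text
t 16.95 turn [ 0.0001  0.     -0.0017] shift m [-0.0004 -0.0003 -0.0004] F [0.  0.4 0.9] pos [ 558.1 -243.1   66.6] yaw [179.99   0.   178.3 ]
14.77178702337441
```

The bar is gripped at 14.8 mm. I'll slide along the deck's y.

arm_command(
  targets=[
    [[0,0,0],[0,0.006,0],255],
    [[0,0,0],[-0.0002,0.018,0],255],
    [[0,0,0],[-0.0003,0.033,0],255],
    [[0,0,0],[-0.0004,0.048,0],255],
    [[0,0,0],[-0.0005,0.062,0],255],
    [[0,0,0],[-0.0006,0.07,0],255],
    [[0,0,0],[-0.0006,0.07,0],255],
    [[0,0,0],[-0.0006,0.07,0],255],
  ],
)

```text
t: 17.75
eef_pos: [560.8, -172.7, 66.5]
tcp_rot: [3.141, -0.0, 3.113]
ft_force: [0.6, 2.5, -0.1]
opening: 0.155
```

arm_command(
  targets=[
    [[0,0,0],[0,0.006,0],255],
    [[0,0,0],[-0.0001,0.016,0],255],
    [[0,0,0],[-0.0003,0.027,0],255],
    [[0,0,0],[-0.0004,0.038,0],255],
    [[0,0,0],[-0.0004,0.046,0],255],
    [[0,0,0],[-0.0004,0.048,0],255],
    [[0,0,0],[-0.0004,0.048,0],255],
    [[0,0,0],[-0.0004,0.048,0],255],
  ],
)

```text
t: 18.55
eef_pos: [562.6, -124.9, 66.6]
tcp_rot: [3.141, -0.0, 3.112]
ft_force: [-0.8, 3.1, -0.1]
opening: 0.158
```

Run:
```python
from h import *
snap('wrist','w11');snap('scene','s11');snap('top','t11')
delta([558.5,-243.4,67],178.4)
print(env.state()['opening']*95, env.state()['moment'])
v=V('t11');cv2.imwrite('pics/t11z.png',cv2.resize(v.im[150:250,190:450],None,fx=3,fy=3,interpolation=2))
v=V('s11');cv2.imwrite('pics/s11z.png',cv2.resize(v.im[110:290,150:480],None,fx=2.4,fy=2.4,interpolation=2))
```

```text
t 18.7 turn [ 0.0004 -0.0001 -0.002 ] shift m [ 0.0005 -0.1183 -0.0005] F [-0.3  2.6  0.8] pos [ 562.5 -125.2   66.5] yaw [ 1.7998e+02 -1.0000e-02  1.7828e+02]
14.859864725883051 [ 0.40260787 -0.02317445 -0.0427608 ]
```

View pics/t11z.png

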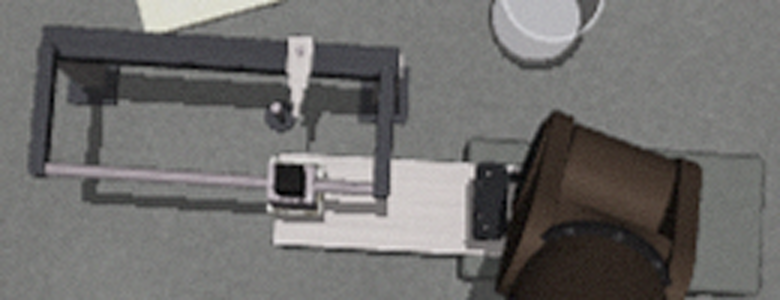

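View pics/s11z.png

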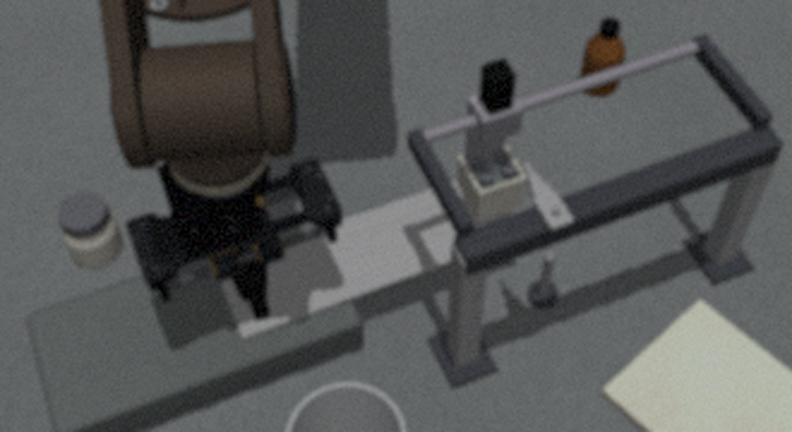

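View pics/w11.png

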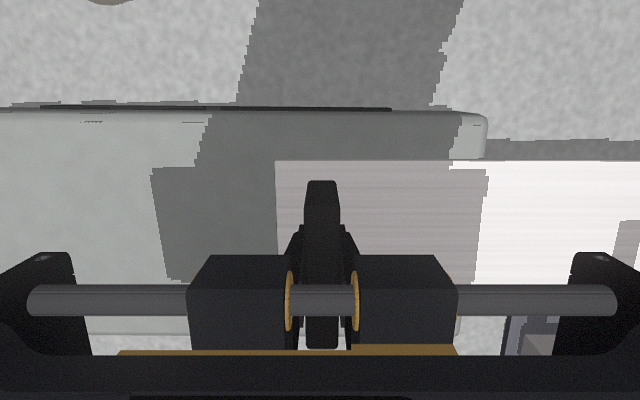

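Run:
```python
from h import *
v=V('t11');cv2.imwrite('pics/t11y.png',cv2.resize(v.im[175:240,262:322],None,fx=9,fy=9,interpolation=2))
v=V('s11');cv2.imwrite('pics/s11y.png',cv2.resize(v.im[165:245,320:400],None,fx=7,fy=7,interpolation=2))
```

```text
(no output)
```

View pics/t11y.png

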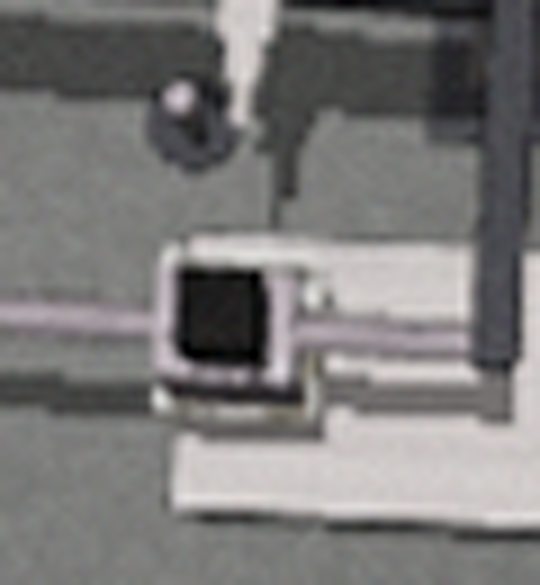

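View pics/s11y.png

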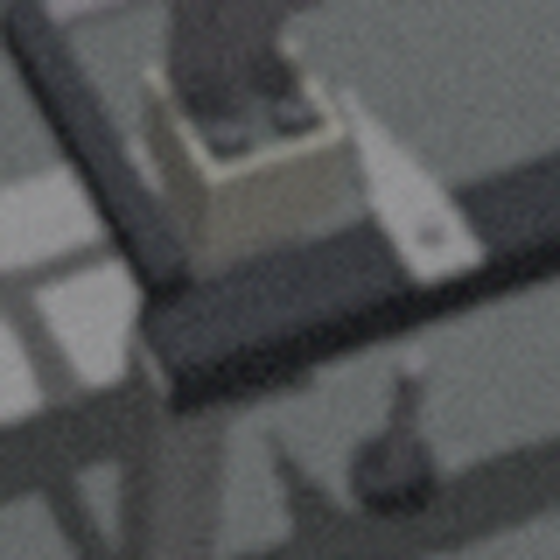

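Run:
```python
from h import *
t=V('t11')
yp=lambda p:p[0]*.0384+p[1]*.9993
for q in((173,450),(173,490),(185,245)):
    p=t.atz(262+q[0]/9,175+q[1]/9,61);print('tip',p,yp(p))
g=t.atz(262+180/9,175+96/9,74.5);print('gauge',g,yp(g))
```

```text
tip [542.48148318 149.95514824  61.        ] 170.68146859334578
tip [529.40682852 149.55501263  61.        ] 169.7795463397631
tip [609.94895868 148.08052062  61.        ] 171.39890426909884
gauge [657.45131046 150.37155655  74.5       ] 175.5124267802725
```

The top view gives 4.9 mm left to go, the bar's position gives 4.7, and the earlier wrist view gives 4.4. I'll slide 4.6 mm more.

arm_command(
  targets=[
    [[0,0,0],[0,0.0025,0],255],
    [[0,0,0],[0,0.0047,0],255],
    [[0,0,0],[0,0.0047,0],255],
    [[0,0,0],[0,0.0047,0],255],
    [[0,0,0],[0,0.0047,0],255],
  ],
)

```text
t: 19.2
eef_pos: [562.8, -120.6, 66.6]
tcp_rot: [3.142, 0.0, 3.112]
ft_force: [-0.2, -1.1, -0.5]
opening: 0.156
```

Run:
```python
from h import *
snap('top','t12');snap('scene','s12');snap('wrist','w12')
delta([558.5,-243.4,67],178.4)
print(env.state()['opening']*95, env.state()['moment'])
v=V('t12');cv2.imwrite('pics/t12y.png',cv2.resize(v.im[175:240,262:322],None,fx=9,fy=9,interpolation=2))
C=V('w12').cloud()
m=(C[...,2]>50)&(C[...,2]<66)&(C[...,0]>515)&(C[...,0]<612)&(C[...,1]>-100)&(C[...,1]<120);p=C[m];
print(len(p)); 
if len(p)>50:
    A=np.c_[p[:,:2],np.ones(len(p))]; print(np.linalg.lstsq(A,p[:,2],rcond=None)[0])
for n in('top','scene'):
    a=V({'top':'t5','scene':'s3'}[n])
```

```text
t 19.35 turn [ 0.      0.0003 -0.0018] shift m [ 0.0007 -0.1229 -0.0004] F [-0.3 -2.7  1.4] pos [ 562.9 -120.6   66.6] yaw [1.800e+02 2.000e-02 1.783e+02]
14.919977162763594 [-0.48355138 -0.01109906  0.01053141]
31733
[1.80213152e-02 1.72711583e-03 4.99819889e+01]
```

View pics/t12y.png

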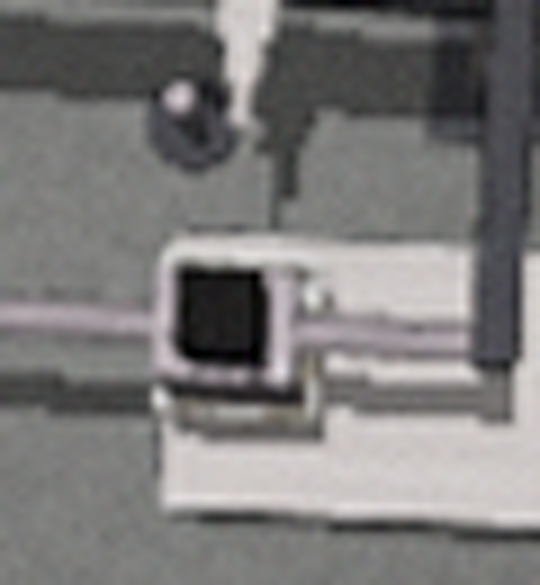

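View pics/s12.png

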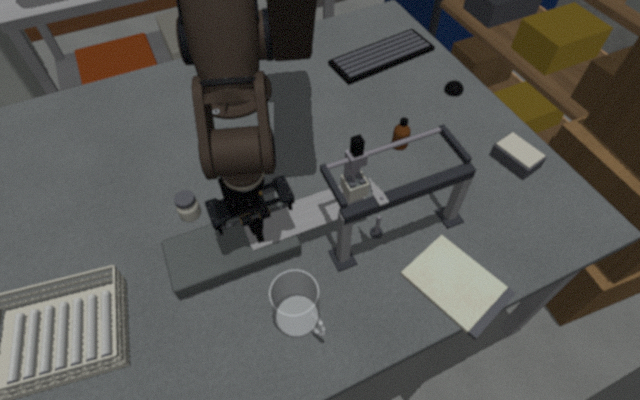

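Run:
```python
from h import *
t=V('t12');yp=lambda p:p[0]*.0384+p[1]*.9993
print([yp(t.atz(262+x/9,175+y/9,61)) for x,y in((160,460),(160,490))])
print(env.job_done()); print(env.state()['t'])
```

```text
[np.float64(174.6928578394114), np.float64(174.01383846412875)]
the job is handed in; nothing more can be done
None
the job is handed in; nothing more can be done
```

I hooked the carrier on the left half of the rail about 50 mm left of its middle, slid it right to the pointer and let go. Then I slid the plate 122.6 mm straight out along the deck's y and handed the job in at about 19.4 s, still gripping the bar.

**Last checks**
- **Carrier:** its middle is 0.5–0.8 mm from the pointer (two wrist views after release). It was still hanging there in the final top and scene pictures.
- **Plate edge:** it is level with the gauge to within about 0.1 mm by the bar's position plus the plate length. The top camera puts it about 1 mm short, which is within its roughly 2 mm calibration error.
- **Plate:** it lies flat along its length, overhangs the deck by about 191 mm (the low end of the 190–215 mm range), and the grip reads 14.9 mm on the 15 mm bar. I left it turned about 0.5° from the deck's axis rather than squaring it.
- **Bystanders:** the beaker, jar and bottle look unmoved in the final scene picture. I did not measure them again.
- **Forces:** the highest wrist force I saw was about 9 N, when the carrier first touched the rail.

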